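Lay out the table saw for a rip cut

ROBOT

A 6-joint arm with a two-finger parallel gripper is mounted at the origin on the work surface. World frame = base frame: x ahead of the robot, y to its left, z up, the work surface at z = 0. Lengths are in m, angles in rad, forces in N, time in s.
With the tool pointing down it reaches from about 0.275 to 0.975 m from the base axis. Payload 8.4 kg.
Tool frame: the origin (TCP) lies midway between the tips of the shut fingers; the grasp point (between the pads) lies 19 mm behind it; z points along the fingers, y is the line along which they close (so a half turn about z gives the same grasp; the last joint's range is limited). The gripper opens to 92 mm and grips with 3 to 60 N. Pads are 20 mm wide; open, the fingers measure 128 mm over their backs; the gripper's body (75 mm by 189 mm) begins 69 mm behind the grasp point.
Start: joints at [1.265, 0.353, 1.633, -0, 1.155, -0.002], TCP at [0.187, 0.596, 0.178] pointing down, gripper open.
Joint ranges: [-2.63, 2.63], [-0.92, 2.1], [0.06, 2.66], [-1.3, 4.44], [0, 2.69], [-3.02, 3.02]. Speed limits (rad/s): [2.22, 2.22, 2.79, 3.14, 3.14, 3.14].

INTERFACE

Orientations are given as a 3x3 rotation matrix whose columns are the frame's x, y, z axes.
In Python, from bench import read_state, viewer, workorder gives the robot as it stands. The module is installed in compiled form; this text tells all that it offers.
- The arm moves only by the tool apply_moves, never from a script. Its argument "commands" is a list of rows, each a list of 4 numbers: the shift along the tool's x, y, z in mm, then the turn about the tool's z in rad. In form: [[dx, dy, dz, yaw], ...]. A call has 1 to 5 rows; each row shifts and turns the commanded pose from where the row before left it, along the tool's axes as they then stand; what a row does not reach is not made up. A row lasts 1/10 s, in which the tool goes at most 50 mm and 8.59 degrees, less where a joint would pass 70% of its speed; a pose out of reach is approached as far as the arm can. A call with a gripper value outside its range is refused whole. "hand" is the closure, from 0 (fully open) to 1 (shut), set as the call begins (left out, the last holds). The fingers move at their own pace and stop on an object; "force" is the grip in N (left out, the last holds). Time passes only in rows, so rows that do not move let the fingers close. It gives the time, the measured TCP pose, the force, the opening and the grip force at its end, in the units of the state.
- read_state(): the state, without advancing time (a new reading comes with each control period).
- viewer.read_camera(name): name is "side" or "top" or "wrist"; returns the picture (480x640x3 uint8, red, green, blue); there is no depth.
- viewer.calibration(name): a dict with "camera_matrix" (3x3 intrinsics, pixels), "R" (3x3) and "t" (3): a world point X has camera coordinates R X + t. Camera axes: x right, y down, z forward; pixel columns grow to the right and rows downward; lengths in m; the calibration is good to about 2 mm. A picture is of the moment at which its call begins: read the wrist's pose just before it. calibration takes no time and is no camera call; for the wrist camera it gives the pose at the moment of the call.
- workorder.close_job(): hands the job in; it is judged then, once.
The state is a dict: "time_s": time; "joint_positions": joint angles; "dq": joint speeds; "joint_efforts": joint torques, N m; "tool_pos": TCP position; "tcp_rot": TCP orientation; "contact_force": force on the tool from outside, world axes, zero at the start; "torque": the same for the moment, N m; "width": opening from 0.0 (shut) to 1.0 (fully open); "finger_force": force on a finger pad.
Only numpy, scipy, OpenCV 4.12 (cv2) and the standard library are available. Lean on these libraries where they do the work, as an engineer would, in place of code of your own. Each camera call takes 0.05 s, during which the arm holds its last target. There are 200 camera calls.

TASK

Set the saw up for ripping: lay the walnut board flat along the left face of the low fence, its far end about 3 cm short of the blade, and set the yellow featherboard flat to the left of it, comb square to the board and all but touching it, close in front of the blade but not beside the teeth. Rest the blue push block lengthwise on the middle of the near half of the board, and lay the orange push stick on the table just right of the fence, parallel to it and level with the board, handle towards you. Let nothing knock the blade, and leave the pine offcut and the try square where they lie.

Things in the scene. Friction and masses are not known exactly. Their poses are not given: they have to be found in the camera images.
- board: dark walnut board, 200 (its x) x 50 (y) x 40 mm high, 0.27 kg. Origin: centre of its underside. Starts flat, x within 12 degrees of world x. Grip it across the 50 mm width; at the fence keep the fingertips more than 14 mm above the table, so that the right-hand finger passes over the fence bar.
- featherboard: yellow, 0.40 kg: base 75 (its x, -45 to +30) x 74 (y) x 18 mm high, slanted comb teeth at the +x end out to x = 66 (y -38 to +40). Lift it by the round black knob, 40 mm diameter, 22 to 50 mm above the underside. Origin: under the knob's axis, at the underside. x points to the comb tips. Starts flat, x within 12 degrees of world x; in use its x points to world -y and its y in the feed direction.
- comb (a point): the middle of the featherboard's comb tips, at (66, 10, 9) mm in the featherboard's frame
- pushblock: blue, black rubber sole, 0.28 kg: base 120 (its x) x 64 (y) x 16 mm high; handle bar along x on two posts, 110 long, 24 wide (y), 44 to 68 mm above the underside. Origin: centre of its underside. Grip across the 24 mm bar. Starts on the table, x within 12 degrees of world x.
- pushstick: flat orange stick, 16 mm thick, 0.14 kg: straight shaft 160 x 30 mm along its x, bent handle at the -x end (out to x -145, y -36), notched nose at the +x end (out to x 128). Origin: middle of the shaft, at the underside. Grip across the 30 mm width there. Starts flat, x within 12 degrees of world x, handle towards the robot.
- stick_handle (a point): the middle of the push stick's handle, at (-120, -13, 8) mm in its frame
- fence: fixed rip fence in its low position: flat aluminium bar 60 mm wide, 12 mm high, along world x, from near the robot to 0.15 m beyond the blade's first tooth. Origin: on its left (+y) working face at table level, at the x of the first tooth; x points in the feed direction (away from the robot), y left. The bar fills y -60 to 0 mm. Its place varies; always parallel to world x.
- blade: fixed saw blade, wound down to 10 mm above the table, in a flush silver insert plate. Origin: its first (nearest) tooth at table level; x points in the feed direction (away from the robot). The teeth run from x = 0 to 98 mm, 3 mm thick. The blade lies 24 to 36 mm left of the fence's face.
- offcut: pale pine offcut, a bystander, 110 (its x) x 55 x 28 mm, loose. Origin: centre of its underside.
- square: try square, a bystander, loose: dark wooden stock 20 x 110 x 18 mm along its y, steel blade 150 x 40 x 3 mm along its +x. Origin: centre of the stock's underside.
There are look-alikes about, which are no part of the job. Of the things that look like the featherboard, the largest one is meant.

How it is judged:
By the outcome, as a careful person would: the job done as asked, in the order asked, and still so for the second after the job is handed in, with the robot touching nothing.
It also fails if it takes over 115 s, if anything falls off the work surface, if the arm or the gripper's body presses on something with over 40 N, if the wrist force passes 120 N, or if a joint passes its speed limit or range.

## Working session

There is one attempt and no reset: what is moved stays moved. The work goes in short steps, Python scripts to look and compute and a tool call to move; the robot and the scene stay as the last step left them, time stands still between calls to the robot, and variables do not carry over. Pictures are saved under pics/ and viewed, at most 14 in all, crops included, and the job is handed in when it is done.

Besides the shell and the picture viewer there is one more tool, called by a JSON object that holds its "fn" and its "kwargs", one argument or row to a line. apply_moves: Moves the arm, as the interface text tells. Its arguments: {"type":"object","properties":{"commands":{"type":"array"},"hand":{"type":"number"},"force":{"type":"number"}},"required":["commands"]}

```bash
mkdir -p pics
cat > h.py <<'E'
import numpy as np, cv2
from bench import read_state, viewer, workorder
def snap(n,f=None):
    im=viewer.read_camera(n); c=viewer.calibration(n)
    if f: cv2.imwrite('pics/'+f,cv2.cvtColor(np.asarray(im),cv2.COLOR_RGB2BGR))
    return np.asarray(im),c
def ray(c,uv,z):
    K,R,t=[np.array(c[k]) for k in('camera_matrix','R','t')]
    uv=np.atleast_2d(uv).astype(float)
    d=np.linalg.solve(K,np.c_[uv,np.ones(len(uv))].T); d=R.T@d; o=-R.T@t
    return (o[:,None]+d*(z-o[2])/d[2]).T
def proj(c,X):
    K,R,t=[np.array(c[k]) for k in('camera_matrix','R','t')]
    p=K@(R@np.atleast_2d(X).T+t[:,None]); return (p[:2]/p[2]).T
E
python3 - <<'E'
from h import *
im,c=snap('top','top0.png'); im2,c2=snap('side','side0.png')
s=read_state(); print(s['tool_pos'],np.round(s['tcp_rot'],3).tolist(),s['time_s'],s['width'])
print(np.round(ray(c,[[0,0],[639,0],[0,479],[639,479]],0),3))
E
```

```text
[0.18680917 0.59593918 0.17766121] [[-0.954, 0.299, -0.0], [0.299, 0.954, -0.001], [-0.0, -0.001, -1.0]] 0.1 0.9972025923432978
[[ 1.149  0.796  0.   ]
 [ 1.104 -0.764  0.   ]
 [ 0.023  0.748  0.   ]
 [-0.008 -0.662  0.   ]]
```

View pics/top0.png

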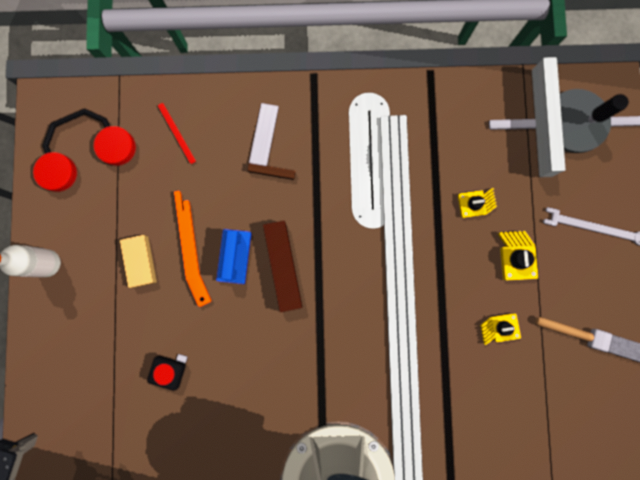

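View pics/side0.png

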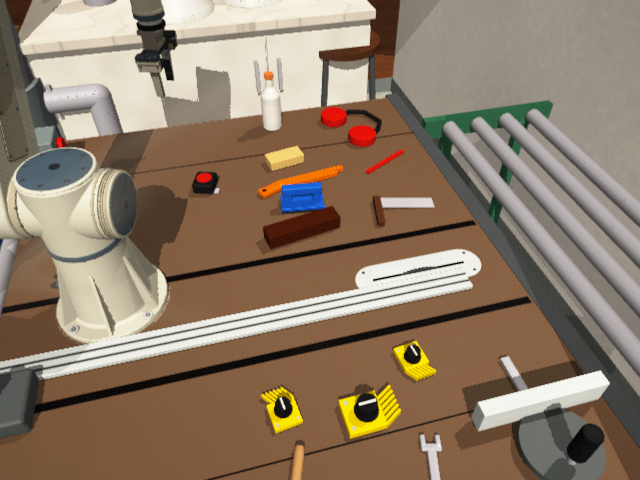

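The top view shows the board (282,265), push block (235,257), push stick (193,250) and the large featherboard (520,257, comb up), with small look-alikes at (477,204) and (501,328). The blade insert is at (370,160) and the fence's left face at u≈381. The side view agrees.

```bash
cat > m.py <<'E'
from h import *
im,c=snap('top'); hsv=cv2.cvtColor(im,cv2.COLOR_RGB2HSV)
def blobs(lo,hi,roi,z,name):
    m=cv2.inRange(hsv,lo,hi); k=np.zeros_like(m); x0,y0,x1,y1=roi; k[y0:y1,x0:x1]=m[y0:y1,x0:x1]
    cs,_=cv2.findContours(k,cv2.RETR_EXTERNAL,cv2.CHAIN_APPROX_NONE)
    for q in sorted(cs,key=cv2.contourArea)[::-1][:2]:
        if cv2.contourArea(q)<30: continue
        P=ray(c,q[:,0],z)[:,:2].astype(np.float32)*1000
        r=cv2.minAreaRect(P); b=cv2.boxPoints(r)
        print(name,z,'ctr',np.round(r[0]),'size',np.round(r[1]),'ang',round(r[2],1),'uvbb',cv2.boundingRect(q)); 
blobs((0,100,20),(15,255,70),(255,210,310,320),.04,'board')
blobs((105,120,40),(125,255,255),(200,215,260,300),.016,'pblock')
blobs((5,180,120),(16,255,255),(165,180,215,315),.016,'stick')
blobs((22,150,100),(35,255,255),(490,220,545,290),.018,'feather')
blobs((0,0,0),(180,255,60),(505,240,540,272),.05,'knob')
blobs((15,40,120),(30,160,255),(110,220,165,300),.028,'offcut')
for v in (150,300,420): print(v,[ (u,tuple(int(a) for a in im[v,u])) for u in range(362,425,2)])
blobs((0,0,0),(180,255,90),(360,100,380,215),.0,'blade')
print(np.round(ray(c,[[381,125],[384,200],[388,300]],.012),3))
g=cv2.resize(im[80:330,340:440],None,fx=4,fy=2.4,interpolation=cv2.INTER_CUBIC)
E
python3 m.py
```

```text
board 0.04 ctr [430. 142.] size [99. 26.] ang 10.5 uvbb (261, 265, 18, 45)
pblock 0.016 ctr [504. 223.] size [ 67. 120.] ang 82.0 uvbb (216, 229, 36, 55)
stick 0.016 ctr [527. 325.] size [274.  48.] ang 12.3 uvbb (173, 190, 39, 117)
feather 0.018 ctr [ 490. -423.] size [111.  79.] ang 2.1 uvbb (499, 231, 39, 50)
knob 0.05 ctr [ 479. -406.] size [40. 28.] ang 2.4 uvbb (511, 250, 14, 19)
offcut 0.028 ctr [499. 438.] size [115.  68.] ang 11.2 uvbb (119, 234, 38, 55)
150 [(362, (237, 237, 236)), (364, (241, 241, 240)), (366, (225, 225, 223)), (368, (150, 152, 150)), (370, (61, 62, 62)), (372, (207, 207, 205)), (374, (240, 241, 240)), (376, (236, 237, 236)), (378, (172, 171, 170)), (380, (149, 150, 148)), (382, (215, 214, 212)), (384, (238, 239, 237)), (386, (238, 238, 237)), (388, (234, 234, 231)), (390, (119, 119, 119)), (392, (212, 212, 210)), (394, (237, 237, 236)), (396, (237, 237, 235)), (398, (200, 200, 198)), (400, (134, 133, 134)), (402, (237, 236, 235)), (404, (238, 238, 236)), (406, (236, 236, 235)), (408, (148, 128, 114)), (410, (119, 83, 58)), (412, (121, 85, 61)), (414, (122
[... 966 characters left out ...]
61)), (372, (120, 83, 60)), (374, (120, 84, 61)), (376, (121, 84, 61)), (378, (120, 84, 61)), (380, (120, 83, 61)), (382, (120, 83, 61)), (384, (121, 83, 61)), (386, (114, 79, 58)), (388, (72, 51, 37)), (390, (66, 48, 36)), (392, (151, 149, 146)), (394, (234, 234, 233)), (396, (234, 234, 232)), (398, (237, 236, 235)), (400, (178, 179, 178)), (402, (139, 140, 140)), (404, (233, 233, 232)), (406, (235, 235, 234)), (408, (234, 234, 233)), (410, (173, 173, 171)), (412, (143, 143, 144)), (414, (234, 234, 233)), (416, (234, 234, 233)), (418, (232, 231, 229)), (420, (142, 121, 108)), (422, (118, 82, 58)), (424, (118, 82, 60))]
[[ 0.804 -0.124  0.012]
 [ 0.625 -0.124  0.012]
 [ 0.396 -0.125  0.012]]
```

Run:
```python
from h import *
im,c=snap('top')
a=cv2.resize(im[80:240,340:420],(400,600),interpolation=cv2.INTER_CUBIC) # 5x, 3.75
b=cv2.resize(im[210:320,160:310],(400,293),interpolation=cv2.INTER_CUBIC)
d=cv2.resize(im[220:290,485:550],(400,300),interpolation=cv2.INTER_CUBIC)
cv2.imwrite('pics/crop1.png',cv2.cvtColor(np.hstack([a,np.vstack([b,d,np.zeros((7,400,3),np.uint8)])]),cv2.COLOR_RGB2BGR))
print(np.round(ray(c,[[381.5,150],[407.5,150],[387.2,300],[413.8,300],[392,420],[419.5,420]],.012),4))
for uv in [(285,240),(275,240),(290,290),(280,300)]: print(im[uv[1],uv[0]])
hsv=cv2.cvtColor(im,cv2.COLOR_RGB2HSV)
print([ (u,tuple(int(x) for x in im[265,u])) for u in range(258,304,2)])
print([ (v,int(im[v,370].max()),int(im[v,371].max())) for v in range(100,216,2)])
```

```text
[[ 0.7436 -0.1232  0.012 ]
 [ 0.7419 -0.1838  0.012 ]
 [ 0.3959 -0.1228  0.012 ]
 [ 0.3944 -0.1828  0.012 ]
 [ 0.1331 -0.123   0.012 ]
 [ 0.1317 -0.1836  0.012 ]]
[85 32 16]
[85 33 17]
[86 32 17]
[84 31 16]
[(258, (71, 51, 38)), (260, (72, 51, 39)), (262, (71, 50, 37)), (264, (71, 50, 37)), (266, (72, 50, 36)), (268, (70, 50, 35)), (270, (66, 38, 26)), (272, (85, 34, 20)), (274, (85, 31, 17)), (276, (85, 33, 18)), (278, (86, 33, 17)), (280, (85, 30, 15)), (282, (85, 32, 18)), (284, (85, 34, 18)), (286, (84, 31, 15)), (288, (85, 32, 16)), (290, (86, 34, 17)), (292, (83, 31, 16)), (294, (80, 50, 35)), (296, (100, 71, 51)), (298, (115, 81, 58)), (300, (121, 86, 61)), (302, (123, 87, 63))]
[(100, 237, 238), (102, 237, 237), (104, 238, 237), (106, 238, 238), (108, 237, 237), (110, 185, 226), (112, 139, 216), (114, 139, 217), (116, 129, 213), (118, 117, 208), (120, 117, 209), (122, 113, 207), (124, 107, 205), (126, 107, 205), (128, 104, 200), (130, 83, 174), (132, 81, 170), (134, 79, 167), (136, 68, 145), (138, 68, 141), (140, 77, 144), (142, 82, 144), (144, 69, 128), (146, 63, 128), (148, 66, 129), (150, 61, 120), (152, 62, 120), (154, 60, 120), (156, 62, 107), (158, 62, 92), (160, 66, 87), (162, 66, 81), (164, 72, 69), (166, 70, 72), (168, 72, 70), (170, 82, 70), (172, 102, 63), (174, 106, 68), (176, 138, 76), (178, 176, 93), (180, 170, 77), (182, 185, 84), (184, 189, 89), (186, 194, 92), (188, 193, 92), (190, 201, 104), (192, 208, 116), (194, 207, 116), (196, 206, 116), (198, 217, 134), (200, 226, 149), (202, 225, 148), (204, 237, 169), (206, 242, 182), (208, 237, 178), (210, 241, 232), (212, 242, 242), (214, 242, 242)]
```

View pics/crop1.png

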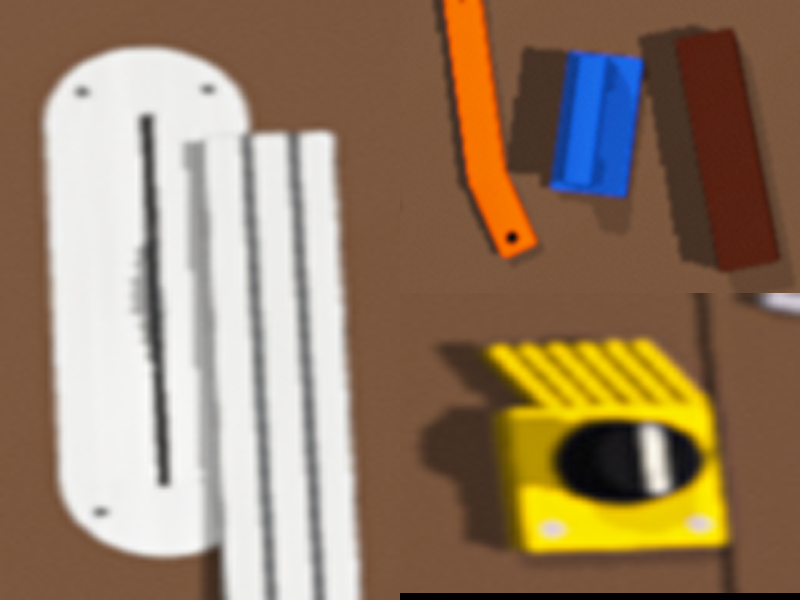

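Crop: the slot runs v≈111–209, with serrations about v 145–177. The fence's far end is at v≈115, and the knob is at (522,259).

Run:
```python
from h import *
im,c=snap('top'); hsv=cv2.cvtColor(im,cv2.COLOR_RGB2HSV)
I=im.astype(int); R,G,B=I[...,0],I[...,1],I[...,2]
def big(m,roi):
    k=np.zeros(m.shape,np.uint8);x0,y0,x1,y1=roi;k[y0:y1,x0:x1]=m[y0:y1,x0:x1]*255
    cs,_=cv2.findContours(k,cv2.RETR_EXTERNAL,cv2.CHAIN_APPROX_NONE); return max(cs,key=cv2.contourArea)
def rep(n,q,z):
    r=cv2.minAreaRect((ray(c,q[:,0],z)[:,:2]*1000).astype(np.float32)); print(n,np.round(r[0]),np.round(r[1]),round(r[2],1))
q=big((R>2.1*G)&(R<130),(255,210,310,320)); rep('board',q,.04)
print('fence end',ray(c,[[393,115.2]],.012), 'teeth',ray(c,[[370,145],[371,177],[371,160]],.01))
print('knob',ray(c,[[522,259]],.05))
q=big((B>190)&(B>1.5*R),(200,215,260,300)); rep('bar?',q,.068); print(cv2.boundingRect(q))
q=big((R>200)&(B<80)&(G>80)&(G<170),(165,180,215,315)); P=ray(c,q[:,0],.016)*1000
for s in range(400,680,20):
    e=P[abs(P[:,0]-s)<6,1]
    if len(e): print(s,e.min().round(),e.max().round())
r=cv2.fitLine(P[(P[:,0]>480)&(P[:,0]<590),:2].astype(np.float32),cv2.DIST_L2,0,.01,.01).ravel();print(r, np.degrees(np.arctan2(r[1],r[0])))
```

```text
board [479. 111.] [197.  50.] 10.2
fence end [[ 0.8266474  -0.15338095  0.012     ]] teeth [[ 0.75686994 -0.09699129  0.01      ]
 [ 0.68049738 -0.09658907  0.01      ]
 [ 0.7209053  -0.09804106  0.01      ]]
knob [[ 0.47893807 -0.41666724  0.05      ]]
bar? [502. 224.] [ 29. 112.] 77.7
(217, 230, 21, 51)
400 277.0 309.0
420 282.0 318.0
440 291.0 327.0
460 300.0 332.0
480 305.0 337.0
500 309.0 339.0
520 312.0 341.0
540 314.0 344.0
560 316.0 346.0
580 319.0 351.0
600 321.0 353.0
620 326.0 356.0
640 330.0 358.0
660 349.0 360.0
[9.8554420e-01 1.6941865e-01 5.3498254e+02 3.2825931e+02] 9.75402
```

```bash
cat >> h.py <<'E'
def plan(*ts,step=45,st=None):
    """targets (x,y,z mm, theta deg of tool x) -> rows"""
    s=read_state(); p=np.array(s['tool_pos'])*1000; r=np.array(s['tcp_rot']); th=np.degrees(np.arctan2(r[1,0],r[0,0]))%360
    print('now',np.round(p,1),round(th,2),'t',round(s['time_s'],1),'w',round(s['width']*92,1))
    for t in ts:
        t=np.array(t,float); d=t[:3]-p; dy=(th-t[3]+180)%360-180
        n=int(max(1,np.ceil(np.linalg.norm(d)/step),np.ceil(abs(np.radians(dy))/.145)))
        out=[]
        for i in range(n):
            a=np.radians(th); w=d/n
            v=[w[0]*np.cos(a)+w[1]*np.sin(a), w[0]*np.sin(a)-w[1]*np.cos(a), -w[2]]
            out.append([round(float(x),1) for x in v]+[round(float(np.radians(dy/n)),4)]); th-=dy/n
        for i in range(0,n,5): print(out[i:i+5])
        print('--'); p=t[:3]; th=t[3]%360
E
python3 -c "
from h import *
plan((479,111,230,190.2))"
```

```text
now [186.9 596.1 177.9] 162.59 t 0.2 w 92.3
[[-32.6, -28.9, -4.0, -0.0371], [-31.5, -30.1, -4.0, -0.0371], [-30.4, -31.2, -4.0, -0.0371], [-29.2, -32.3, -4.0, -0.0371], [-28.0, -33.4, -4.0, -0.0371]]
[[-26.7, -34.4, -4.0, -0.0371], [-25.4, -35.4, -4.0, -0.0371], [-24.1, -36.3, -4.0, -0.0371], [-22.7, -37.2, -4.0, -0.0371], [-21.3, -38.0, -4.0, -0.0371]]
[[-19.9, -38.7, -4.0, -0.0371], [-18.5, -39.4, -4.0, -0.0371], [-17.0, -40.1, -4.0, -0.0371]]
--
```

{"fn": "apply_moves", "kwargs": {
  "commands": [
    [-32.6, -28.9, -4, -0.037],
    [-31.5, -30, -4, -0.037],
    [-30.4, -31.2, -4, -0.037],
    [-29.2, -32.3, -4, -0.037],
    [-28, -33.4, -4, -0.037]
  ],
  "hand": 0.22,
  "force": 25
}}

```text
time_s: 0.75
tool_pos: [0.2999, 0.4083, 0.1984]
tcp_rot: [[-0.993, 0.117, 0.0], [0.117, 0.993, 0.0], [-0.0, 0.0, -1.0]]
contact_force: [0.6, -0.6, 0.1]
width: 0.779
finger_force: 0.0
```

{"fn": "apply_moves", "kwargs": {
  "commands": [
    [-26.7, -34.4, -4, -0.037],
    [-25.4, -35.4, -4, -0.037],
    [-24, -36.3, -4, -0.037],
    [-22.7, -37.2, -4, -0.037],
    [-21.3, -38, -4, -0.037]
  ]
}}

```text
time_s: 1.25
tool_pos: [0.412, 0.2215, 0.2186]
tcp_rot: [[-0.998, -0.068, 0.0], [-0.068, 0.998, 0.0], [-0.0, 0.0, -1.0]]
contact_force: [0.5, 0.3, 1.0]
width: 0.78
finger_force: 0.0
```

{"fn": "apply_moves", "kwargs": {
  "commands": [
    [-20, -38.7, -4, -0.037],
    [-18.5, -39.4, -4, -0.037],
    [-17, -40, -4, -0.037],
    [0, 0, 0, 0],
    [0, 0, 0, 0]
  ]
}}

```text
time_s: 1.75
tool_pos: [0.4788, 0.1106, 0.2302]
tcp_rot: [[-0.985, -0.173, -0.0], [-0.173, 0.985, 0.0], [0.0, 0.0, -1.0]]
contact_force: [0.1, 0.1, -0.4]
width: 0.781
finger_force: 0.0
```

```bash
python3 -c "
from h import *
im,c=snap('wrist','w1.png')
I=im.astype(int); R,G,B=I[...,0],I[...,1],I[...,2]
m=((R>1.9*G)&(R<140)).astype(np.uint8)
cs,_=cv2.findContours(m,cv2.RETR_EXTERNAL,cv2.CHAIN_APPROX_NONE);q=max(cs,key=cv2.contourArea);print(cv2.boundingRect(q))
r=cv2.minAreaRect((ray(c,q[:,0],.04)[:,:2]*1000).astype(np.float32)); print(r)
plan((479,111,18,190.2))"
```

```text
(300, 118, 46, 177)
((475.2146301269531, 113.47872924804688), (196.2904510498047, 47.873775482177734), 10.198617935180664)
now [478.3 111.4 230. ] 190.07 t 1.8 w 71.7
[[-0.1, -0.1, 42.4, -0.0004], [-0.1, -0.1, 42.4, -0.0004], [-0.1, -0.1, 42.4, -0.0004], [-0.1, -0.1, 42.4, -0.0004], [-0.1, -0.1, 42.4, -0.0004]]
--
```

View pics/w1.png

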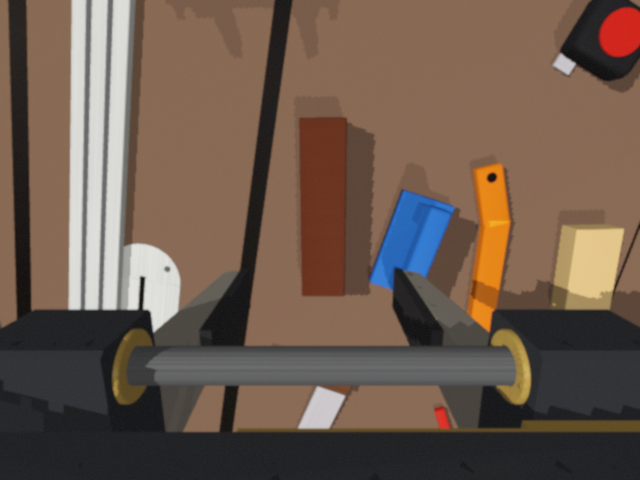

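The wrist view shows the board at (323,207) and the block well clear of the left finger. I'll descend and grip.

{"fn": "apply_moves", "kwargs": {
  "commands": [
    [0, -0.8, 42.4, 0],
    [0, 0, 42.4, 0],
    [0, 0, 42.4, 0],
    [0, 0, 42.4, 0],
    [0, 0, 42.4, 0]
  ]
}}

```text
time_s: 2.3
tool_pos: [0.4781, 0.1121, 0.0169]
tcp_rot: [[-0.984, -0.178, 0.0], [-0.178, 0.984, 0.0], [-0.0, 0.0, -1.0]]
contact_force: [0.0, -0.5, -0.1]
width: 0.781
finger_force: 0.0
```

{"fn": "apply_moves", "kwargs": {
  "commands": [
    [0, 0, 0, 0],
    [0, 0, 0, 0],
    [0, 0, 0, 0],
    [0, 0, 0, 0],
    [0, 0, 0, 0]
  ],
  "hand": 1,
  "force": 30
}}

```text
time_s: 2.8
tool_pos: [0.4801, 0.1109, 0.02]
tcp_rot: [[-0.984, -0.176, 0.003], [-0.176, 0.984, 0.001], [-0.003, 0.0, -1.0]]
contact_force: [-0.1, 1.0, 0.5]
width: 0.371
finger_force: 0.0
```

```bash
python3 -c "
from h import *
print(read_state()['finger_force'])
plan((478,111,75,190),(549,-96,75,180),(549,-96,22,180))"
```

```text
0.0
now [480.1 110.9  20. ] 190.15 t 2.8 w 34.1
[[1.0, 0.2, -27.5, 0.0013], [1.0, 0.2, -27.5, 0.0013]]
--
[[-6.8, -43.2, -0.0, 0.0349], [-8.3, -43.0, -0.0, 0.0349], [-9.8, -42.7, -0.0, 0.0349], [-11.3, -42.3, -0.0, 0.0349], [-12.7, -41.9, -0.0, 0.0349]]
--
[[0.0, 0.0, 26.5, 0.0], [0.0, 0.0, 26.5, 0.0]]
--
```

```bash
python3 -c "
from h import *
im,c=snap('wrist'); im2,c2=snap('side'); s=read_state(); print(s['width'],s['tool_pos'],s['contact_force'],s['finger_force'])
cv2.imwrite('pics/w2.png',cv2.cvtColor(np.hstack([cv2.resize(im,(400,300)),cv2.resize(im2[120:330,180:460],(400,300))]),cv2.COLOR_RGB2BGR))"
```

```text
0.28054569435636356 [0.47965334 0.11065838 0.01938066] [-0.20524554  0.55855444  0.68166006] 0.0
```

View pics/w2.png

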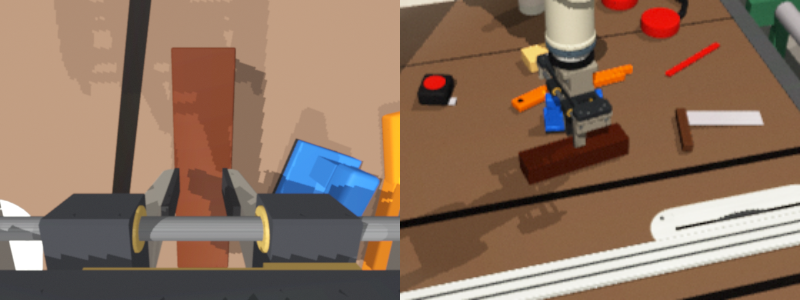

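The picture shows the fingers straddling the board and still closing, so I'll wait.

{"fn": "apply_moves", "kwargs": {
  "commands": [
    [0, 0, 0, 0],
    [0, 0, 0, 0],
    [0, 0, 0, 0],
    [0, 0, 0, 0],
    [0, 0, 0, 0]
  ]
}}

```text
time_s: 3.4
tool_pos: [0.4788, 0.1105, 0.0182]
tcp_rot: [[-0.984, -0.176, -0.0], [-0.176, 0.984, -0.0], [0.0, 0.0, -1.0]]
contact_force: [0.1, -0.0, 0.9]
width: 0.002
finger_force: 0.0
```

{"fn": "apply_moves", "kwargs": {
  "commands": [
    [0, 0, 0, 0],
    [0, 0, 0, 0],
    [0, 0, 0, 0],
    [0, 0, 0, 0],
    [0, 0, 0, 0]
  ]
}}

```text
time_s: 3.9
tool_pos: [0.4789, 0.1105, 0.0183]
tcp_rot: [[-0.984, -0.176, -0.0], [-0.176, 0.984, 0.0], [0.0, 0.0, -1.0]]
contact_force: [0.1, 0.1, -0.2]
width: 0.002
finger_force: 0.0
```

```bash
python3 -c "
from h import *
im,c=snap('wrist'); im2,c2=snap('side'); s=read_state(); print(s['width'],s['tool_pos'],s['contact_force'],s['finger_force'])
cv2.imwrite('pics/w3.png',cv2.cvtColor(np.hstack([cv2.resize(im,(400,300)),cv2.resize(im2[120:330,180:460],(400,300))]),cv2.COLOR_RGB2BGR))"
```

```text
0.0031855692576290076 [0.47891313 0.11052464 0.01829452] [-0.39597884  0.63640348 -0.07912413] 0.0
```

View pics/w3.png

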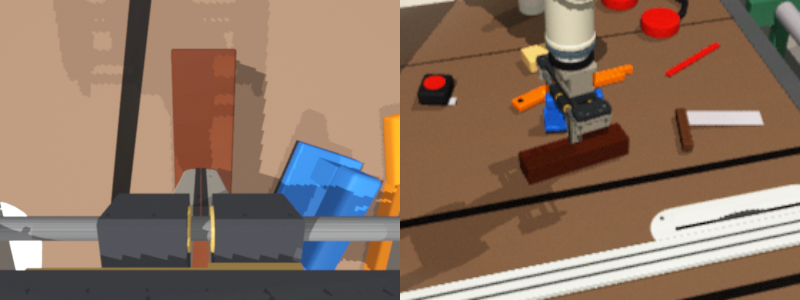

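The fingers have shut completely over the board, so the tips must be above it although z reads 18 mm. I'll check the height by projecting the TCP into the side view.

```bash
python3 -c "
from h import *
im,c=snap('side'); s=read_state(); p=np.array(s['tool_pos'])
print(s['joint_positions'])
a=cv2.resize(im[130:330,230:430],(600,600),interpolation=cv2.INTER_CUBIC)
for dz,col in((0,(255,255,255)),(.02,(0,255,0)),(.04,(0,255,255))):
  u=proj(c,p+[0,0,dz])[0]; print(dz,u); cv2.drawMarker(a,(int((u[0]-230)*3),int((u[1]-130)*3)),col,cv2.MARKER_CROSS,14,1)
cv2.imwrite('pics/s4.png',cv2.cvtColor(a,cv2.COLOR_RGB2BGR))"
```

```text
[ 2.23760623e-01  3.74045187e-01  2.04276930e+00  1.19083468e-05
  7.24765917e-01 -1.52427187e+00]
0 [301.56796428 227.35649598]
0.02 [301.32439538 221.69796545]
0.04 [301.07564733 215.91911462]
```

View pics/s4.png

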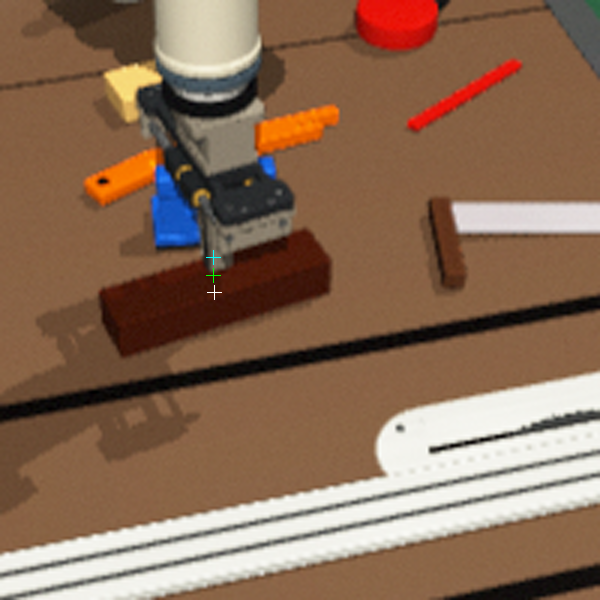

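The side view shows the shut fingertips at (213,264), 20–40 mm higher than the reported TCP, just above the board. I'll measure the offset by gently touching down on the board's known 40 mm top.

{"fn": "apply_moves", "kwargs": {
  "commands": [
    [0, 0, 3, 0],
    [0, 0, 0, 0]
  ]
}}

```text
time_s: 4.25
tool_pos: [0.4787, 0.1105, 0.015]
tcp_rot: [[-0.984, -0.176, -0.0], [-0.176, 0.984, -0.0], [0.0, -0.0, -1.0]]
contact_force: [0.8, -0.1, 0.0]
width: 0.001
finger_force: 0.0
```

{"fn": "apply_moves", "kwargs": {
  "commands": [
    [0, 0, 3, 0],
    [0, 0, 0, 0]
  ]
}}

```text
time_s: 4.45
tool_pos: [0.4786, 0.1105, 0.0119]
tcp_rot: [[-0.984, -0.176, -0.001], [-0.176, 0.984, -0.0], [0.001, -0.0, -1.0]]
contact_force: [0.0, 0.4, 0.9]
width: -0.001
finger_force: 0.0
```

{"fn": "apply_moves", "kwargs": {
  "commands": [
    [0, 0, 2, 0],
    [0, 0, 0, 0]
  ]
}}

```text
time_s: 4.65
tool_pos: [0.4787, 0.1105, 0.01]
tcp_rot: [[-0.984, -0.176, -0.0], [-0.176, 0.984, -0.0], [0.0, -0.0, -1.0]]
contact_force: [0.1, -1.0, 0.4]
width: 0.0
finger_force: 0.0
```

{"fn": "apply_moves", "kwargs": {
  "commands": [
    [0, 0, 2, 0],
    [0, 0, 0, 0]
  ]
}}

```text
time_s: 4.85
tool_pos: [0.4788, 0.1105, 0.0081]
tcp_rot: [[-0.984, -0.176, -0.0], [-0.176, 0.984, -0.0], [0.0, -0.0, -1.0]]
contact_force: [1.5, -0.3, 1.3]
width: 0.003
finger_force: 0.0
```

```bash
python3 -c "
from h import *
im,c=snap('side'); s=read_state(); print(s['tool_pos'],s['contact_force'])
im2,c2=snap('top')
a=cv2.resize(im[180:250,260:350],(400,311),interpolation=cv2.INTER_CUBIC)
b=cv2.resize(im2[200:330,220:340],(400,433),interpolation=cv2.INTER_CUBIC)[:311]
cv2.imwrite('pics/s5.png',cv2.cvtColor(np.hstack([a,b]),cv2.COLOR_RGB2BGR))"
```

```text
[0.4788357  0.11050391 0.00819085] [-0.5001223   0.24398137 -0.93251848]
```

View pics/s5.png

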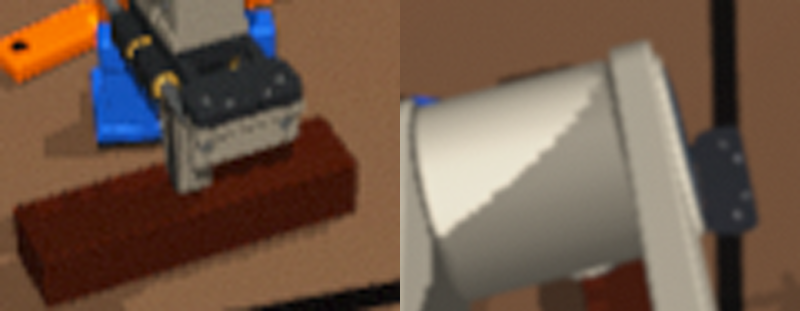

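The fingertips are at about (304,223) in the side view, so z≈0.04 and nearly touching. I'll go on in small steps.

{"fn": "apply_moves", "kwargs": {
  "commands": [
    [0, 0, 2, 0],
    [0, 0, 0, 0]
  ]
}}

```text
time_s: 5.15
tool_pos: [0.4788, 0.1105, 0.0061]
tcp_rot: [[-0.984, -0.176, -0.0], [-0.176, 0.984, -0.0], [0.0, -0.0, -1.0]]
contact_force: [0.9, -0.2, -1.3]
width: 0.003
finger_force: 0.0
```

{"fn": "apply_moves", "kwargs": {
  "commands": [
    [0, 0, 2, 0],
    [0, 0, 0, 0]
  ]
}}

```text
time_s: 5.35
tool_pos: [0.4789, 0.1105, 0.0042]
tcp_rot: [[-0.984, -0.176, 0.0], [-0.176, 0.984, -0.0], [-0.0, -0.0, -1.0]]
contact_force: [0.3, -0.2, 0.0]
width: 0.004
finger_force: 0.0
```

{"fn": "apply_moves", "kwargs": {
  "commands": [
    [0, 0, 2, 0],
    [0, 0, 0, 0]
  ]
}}

```text
time_s: 5.55
tool_pos: [0.4791, 0.1105, 0.004]
tcp_rot: [[-0.984, -0.176, 0.0], [-0.176, 0.984, 0.0], [-0.0, -0.0, -1.0]]
contact_force: [-8.0, -1.8, 29.1]
width: 0.005
finger_force: 14.5
```

{"fn": "apply_moves", "kwargs": {
  "commands": [
    [0, 0, 2, 0],
    [0, 0, 0, 0]
  ]
}}

```text
time_s: 5.75
tool_pos: [0.4792, 0.1106, 0.0039]
tcp_rot: [[-0.984, -0.176, 0.0], [-0.176, 0.984, 0.0], [-0.0, 0.0, -1.0]]
contact_force: [-14.8, -3.5, 59.5]
width: 0.001
finger_force: 29.7
```

```bash
python3 -c "
from h import *
im,c=snap('side'); im2,c2=snap('wrist'); s=read_state(); print(s['tool_pos'],s['contact_force'])
u=proj(c2,s['tool_pos']);print(u); g=proj(c2,np.array(s['tool_pos'])+[0,0,.035]);print(g)
cv2.drawMarker(im2,tuple(int(x) for x in u[0]),(255,255,255));cv2.drawMarker(im2,tuple(int(x) for x in g[0]),(0,255,0))
a=cv2.resize(im[180:250,260:350],(400,311),interpolation=cv2.INTER_CUBIC)
b=cv2.resize(im2,(400,311))
cv2.imwrite('pics/s6.png',cv2.cvtColor(np.hstack([a,b]),cv2.COLOR_RGB2BGR))"
```

```text
[0.47918714 0.11058084 0.00387521] [-15.32346728  -3.43278517  58.16648666]
[[320.09435884 267.2353444 ]]
[[319.93771459 289.01391047]]
```

View pics/s6.png

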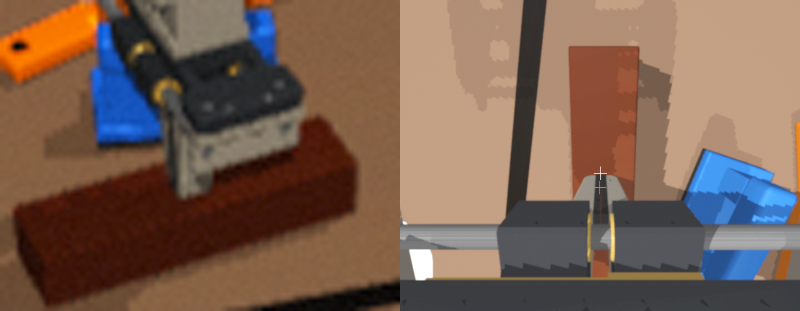

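Contact came at reported z = 4 mm on a 40 mm board top, so the true tip height is reported +36 mm. I'll lift, open, check that offset against the wrist camera's pose, and then regrip lower.

{"fn": "apply_moves", "kwargs": {
  "commands": [
    [0, 0, -20, 0],
    [0, 0, -20, 0],
    [0, 0, 0, 0],
    [0, 0, 0, 0]
  ],
  "hand": 0.22
}}

```text
time_s: 6.25
tool_pos: [0.4791, 0.1106, 0.0403]
tcp_rot: [[-0.984, -0.176, 0.001], [-0.176, 0.984, 0.0], [-0.001, 0.0, -1.0]]
contact_force: [0.2, 0.3, 0.5]
width: 0.328
finger_force: 0.0
```

```bash
python3 -c "
from h import *
s=read_state(); c=viewer.calibration('wrist'); R=np.array(c['R']);o=-R.T@np.array(c['t']); p=np.array(s['tool_pos']); T=np.array(s['tcp_rot'])
print(p,s['contact_force'],s['width'],s['torque']); print('cam in tool',T.T@(o-p)); print('cam axes in tool',np.round(T.T@R.T,3))
im,c=snap('top')
I=im.astype(int);Rr,G=I[...,0],I[...,1]
m=((Rr>2.1*G)&(Rr<130)).astype(np.uint8)[210:320,255:310]; print(cv2.boundingRect(m))
plan()"
```

```text
[0.47907772 0.11056667 0.04026879] [0.15794461 0.28250807 0.54462008] 0.3282484933507125 [ 0.01943425 -0.01419137 -0.04636418]
cam in tool [ 0.06798297  0.00055528 -0.20651443]
cam axes in tool [[-0.001 -0.971 -0.238]
 [ 1.    -0.001 -0.   ]
 [-0.    -0.238  0.971]]
(20, 68, 21, 34)
now [478.5 110.4  39.7] 190.15 t 6.3 w 34.4
```

{"fn": "apply_moves", "kwargs": {
  "commands": [
    [0, 0, 0, 0],
    [0, 0, 0, 0],
    [0, 0, 0, 0],
    [0, 0, 0, 0],
    [0, 0, 0, 0]
  ]
}}

```text
time_s: 6.8
tool_pos: [0.4788, 0.1105, 0.0401]
tcp_rot: [[-0.984, -0.176, -0.0], [-0.176, 0.984, -0.0], [0.0, -0.0, -1.0]]
contact_force: [0.4, 0.6, -0.3]
width: 0.778
finger_force: 0.0
```

{"fn": "apply_moves", "kwargs": {
  "commands": [
    [0, 0, 20, 0],
    [0, 0, 14, 0],
    [0, 0, 0, 0]
  ]
}}

```text
time_s: 7.1
tool_pos: [0.4775, 0.1102, 0.0049]
tcp_rot: [[-0.984, -0.176, -0.003], [-0.176, 0.984, -0.001], [0.003, -0.0, -1.0]]
contact_force: [-0.7, 0.8, 0.9]
width: 0.778
finger_force: 0.0
```

{"fn": "apply_moves", "kwargs": {
  "commands": [
    [0, 0, 6, 0],
    [0, 0, 0, 0]
  ]
}}

```text
time_s: 7.3
tool_pos: [0.4789, 0.1105, 0.0002]
tcp_rot: [[-0.984, -0.176, -0.0], [-0.176, 0.984, -0.0], [0.0, 0.0, -1.0]]
contact_force: [0.3, -0.5, 0.0]
width: 0.785
finger_force: 0.0
```

{"fn": "apply_moves", "kwargs": {
  "commands": [
    [0, 0, 6, 0],
    [0, 0, 0, 0]
  ]
}}

```text
time_s: 7.5
tool_pos: [0.4788, 0.1105, -0.006]
tcp_rot: [[-0.984, -0.176, -0.0], [-0.176, 0.984, -0.0], [0.0, -0.0, -1.0]]
contact_force: [0.0, 0.3, -1.0]
width: 0.783
finger_force: 0.0
```

{"fn": "apply_moves", "kwargs": {
  "commands": [
    [0, 0, 6, 0],
    [0, 0, 5, 0],
    [0, 0, 0, 0]
  ]
}}

```text
time_s: 7.8
tool_pos: [0.4784, 0.1104, -0.0174]
tcp_rot: [[-0.984, -0.176, -0.001], [-0.176, 0.984, -0.0], [0.001, -0.0, -1.0]]
contact_force: [-0.2, -1.0, 0.0]
width: 0.782
finger_force: 0.0
```

{"fn": "apply_moves", "kwargs": {
  "commands": [
    [0, 0, 0, 0],
    [0, 0, 0, 0],
    [0, 0, 0, 0],
    [0, 0, 0, 0],
    [0, 0, 0, 0]
  ],
  "hand": 1,
  "force": 30
}}

```text
time_s: 8.3
tool_pos: [0.479, 0.1106, -0.0166]
tcp_rot: [[-0.984, -0.176, 0.0], [-0.176, 0.984, 0.0], [-0.0, 0.0, -1.0]]
contact_force: [0.4, 2.5, 0.8]
width: 0.543
finger_force: 30.0
```

```bash
python3 -c "
from h import *
plan((479,110.5,45,190),(549,-96,45,180),(549,-96,-8,180))"
```

```text
now [479.  110.6 -16.6] 190.15 t 8.3 w 50.0
[[0.0, -0.1, -30.8, 0.0013], [0.0, -0.1, -30.8, 0.0013]]
--
[[-6.6, -43.1, -0.0, 0.0349], [-8.1, -42.8, -0.0, 0.0349], [-9.6, -42.5, -0.0, 0.0349], [-11.1, -42.2, -0.0, 0.0349], [-12.6, -41.8, -0.0, 0.0349]]
--
[[0.0, 0.0, 26.5, 0.0], [0.0, 0.0, 26.5, 0.0]]
--
```

{"fn": "apply_moves", "kwargs": {
  "commands": [
    [0, 0, -30, 0],
    [0, 0, -32, 0.0013]
  ]
}}

```text
time_s: 8.5
tool_pos: [0.4773, 0.1101, 0.0449]
tcp_rot: [[-0.985, -0.175, -0.003], [-0.175, 0.985, -0.001], [0.004, -0.0, -1.0]]
contact_force: [0.6, 0.5, -2.6]
width: 0.535
finger_force: 30.0
```

{"fn": "apply_moves", "kwargs": {
  "commands": [
    [-6.6, -43, 0, 0.035],
    [-8, -42.8, 0, 0.035],
    [-9.6, -42.5, 0, 0.035],
    [-11, -42, 0, 0.035],
    [-12.6, -41.8, 0, 0.035]
  ]
}}

```text
time_s: 9.0
tool_pos: [0.5488, -0.0974, 0.0451]
tcp_rot: [[-1.0, 0.0, -0.001], [0.0, 1.0, -0.0], [0.001, -0.0, -1.0]]
contact_force: [0.5, 0.3, -2.4]
width: 0.547
finger_force: 30.0
```

{"fn": "apply_moves", "kwargs": {
  "commands": [
    [0, 0, 25, 0],
    [0, 0, 22, 0],
    [0, 0, 0, 0]
  ]
}}

```text
time_s: 9.3
tool_pos: [0.546, -0.0957, -0.0044]
tcp_rot: [[-1.0, -0.0, -0.006], [-0.0, 1.0, 0.001], [0.006, 0.001, -1.0]]
contact_force: [-1.0, -0.0, -1.6]
width: 0.543
finger_force: 30.0
```

```bash
python3 -c "
from h import *
im,c=snap('side'); im2,c2=snap('wrist'); s=read_state(); print(s['finger_force'])
b=cv2.resize(im2,(400,300)); a=cv2.resize(im[210:330,240:480],(400,200))
cv2.imwrite('pics/p1.png',cv2.cvtColor(np.vstack([b,a]),cv2.COLOR_RGB2BGR)); cv2.imwrite('pics/raw_w.png',im2[...,::-1])
plan((547,-97,-18,180))"
```

```text
29.999410808086395
now [548.3 -95.5  -1.9] 180.06 t 9.4 w 49.9
[[1.3, -1.5, 16.1, 0.001]]
--
```

View pics/p1.png

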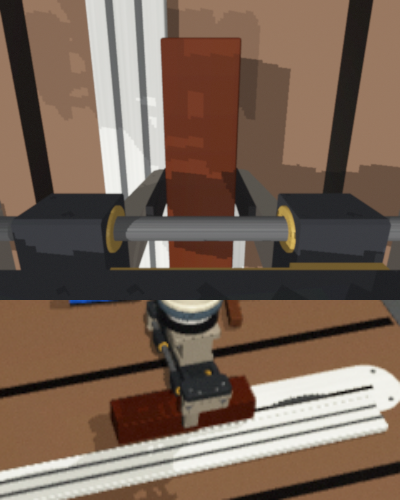

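Held and aligned with the fence. I'll lower it with a small gap and then slide it against the face.

{"fn": "apply_moves", "kwargs": {
  "commands": [
    [0.5, 0, 8, 0.001],
    [0, 0, 6, 0],
    [0, 0, 0, 0],
    [0, 0, 0, 0]
  ]
}}

```text
time_s: 9.8
tool_pos: [0.5485, -0.0954, -0.0156]
tcp_rot: [[-1.0, -0.0, 0.0], [-0.0, 1.0, -0.0], [-0.0, -0.0, -1.0]]
contact_force: [-0.2, -0.4, -2.7]
width: 0.542
finger_force: 30.0
```

{"fn": "apply_moves", "kwargs": {
  "commands": [
    [0, -1, 0, 0],
    [0, 0, 0, 0]
  ]
}}

```text
time_s: 10.0
tool_pos: [0.5487, -0.0967, -0.0154]
tcp_rot: [[-1.0, -0.0, 0.0], [-0.0, 1.0, -0.0], [-0.0, -0.0, -1.0]]
contact_force: [-0.8, -0.0, -2.4]
width: 0.541
finger_force: 30.0
```

{"fn": "apply_moves", "kwargs": {
  "commands": [
    [0, -1, 0, 0],
    [0, 0, 0, 0]
  ]
}}

```text
time_s: 10.2
tool_pos: [0.5485, -0.0977, -0.0156]
tcp_rot: [[-1.0, 0.0, 0.0], [0.0, 1.0, -0.0], [-0.0, -0.0, -1.0]]
contact_force: [-0.1, -1.0, -3.1]
width: 0.539
finger_force: 30.0
```

```bash
python3 -c "
from h import *
plan()
im,c=snap('side')
I=im.astype(int); R,G,B=I[...,0],I[...,1],I[...,2]
m=((R>1.8*G)&(R<140)).astype(np.uint8); m[:235]=0; m[:, :270]=0; m[300:]=0
q=max(cv2.findContours(m,0,1)[0],key=cv2.contourArea)[:,0]
print('bb',q.min(0),q.max(0))
print('expect far corners', proj(c,[[.647,-.073,.04],[.647,-.123,.04],[.647,-.123,.012],[.447,-.123,.04]]))
print('tooth pred',proj(c,[[.677,-.097,0],[.726,-.097,.01]]))
cv2.imwrite('pics/s7.png',cv2.resize(im[230:320,270:490],(800,327),interpolation=cv2.INTER_CUBIC)[...,::-1])"
```

```text
now [548.5 -97.7 -15.6] 179.99 t 10.2 w 49.6
bb [308 268] [349 296]
expect far corners [[386.07514505 258.17912687]
 [393.30308225 272.94084905]
 [392.19941021 280.86335181]
 [310.65437243 289.55821667]]
tooth pred [[399.5816275  274.0800658 ]
 [418.74615167 267.54734002]]
```

View pics/s7.png

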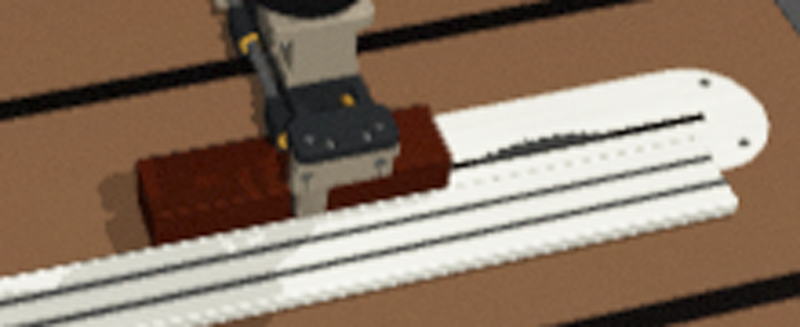

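The far end is at (393,273) as expected, and the fence contact looks right. I'll seat it the last millimetre, release with a limited opening and rise.

{"fn": "apply_moves", "kwargs": {
  "commands": [
    [0, 0, 1.2, 0],
    [0, -0.8, 0, 0],
    [0, 0, 0, 0]
  ]
}}

```text
time_s: 10.55
tool_pos: [0.5486, -0.0979, -0.0166]
tcp_rot: [[-1.0, 0.0, 0.0], [0.0, 1.0, 0.001], [-0.0, 0.001, -1.0]]
contact_force: [-0.8, 4.9, 4.6]
width: 0.543
finger_force: 30.0
```

{"fn": "apply_moves", "kwargs": {
  "commands": [
    [0, -0.8, 0.3, 0],
    [0, 0, 0, 0]
  ]
}}

```text
time_s: 10.75
tool_pos: [0.5486, -0.0979, -0.0166]
tcp_rot: [[-1.0, 0.001, 0.0], [0.001, 1.0, 0.002], [-0.0, 0.002, -1.0]]
contact_force: [-1.7, 10.5, 10.2]
width: 0.545
finger_force: 30.0
```

{"fn": "apply_moves", "kwargs": {
  "commands": [
    [0, -0.5, 0, 0],
    [0, 0, 0, 0]
  ]
}}

```text
time_s: 10.95
tool_pos: [0.5486, -0.0979, -0.0165]
tcp_rot: [[-1.0, 0.001, 0.0], [0.001, 1.0, 0.002], [-0.0, 0.002, -1.0]]
contact_force: [-1.7, 13.1, 10.3]
width: 0.54
finger_force: 30.0
```

{"fn": "apply_moves", "kwargs": {
  "commands": [
    [0, 1.6, -1.2, 0],
    [0, 0, 0, 0]
  ]
}}

```text
time_s: 11.15
tool_pos: [0.5485, -0.0979, -0.016]
tcp_rot: [[-1.0, -0.0, 0.0], [-0.0, 1.0, -0.0], [-0.0, -0.0, -1.0]]
contact_force: [-0.4, 3.6, -0.8]
width: 0.54
finger_force: 30.0
```

{"fn": "apply_moves", "kwargs": {
  "commands": [
    [0, 0, 0, 0],
    [0, 0, 0, 0],
    [0, 0, 0, 0]
  ],
  "hand": 0.3
}}

```text
time_s: 11.45
tool_pos: [0.5486, -0.0984, -0.016]
tcp_rot: [[-1.0, 0.0, 0.0], [0.0, 1.0, -0.0], [-0.0, -0.0, -1.0]]
contact_force: [-0.6, -0.1, -0.5]
width: 0.7
finger_force: 0.0
```

{"fn": "apply_moves", "kwargs": {
  "commands": [
    [0, 0, -15, 0],
    [0, 0, -40, 0],
    [0, 0, -40, 0],
    [0, 0, -40, 0],
    [0, 0, -40, 0]
  ]
}}

```text
time_s: 11.95
tool_pos: [0.5482, -0.0982, 0.1619]
tcp_rot: [[-1.0, 0.0, 0.001], [0.0, 1.0, -0.0], [-0.001, -0.0, -1.0]]
contact_force: [1.4, -0.5, -0.6]
width: 0.698
finger_force: 0.0
```

```bash
python3 -c "
from h import *
plan((479,-416,165,182))"
```

```text
now [548.2 -98.2 161.9] 179.99 t 11.9 w 64.2
[[8.6, -39.7, -0.4, -0.0044], [8.8, -39.7, -0.4, -0.0044], [9.0, -39.7, -0.4, -0.0044], [9.2, -39.6, -0.4, -0.0044], [9.3, -39.6, -0.4, -0.0044]]
[[9.5, -39.5, -0.4, -0.0044], [9.7, -39.5, -0.4, -0.0044], [9.9, -39.4, -0.4, -0.0044]]
--
```

{"fn": "apply_moves", "kwargs": {
  "commands": [
    [8.7, -39.7, -0.4, -0.004],
    [8.8, -39.7, -0.4, -0.004],
    [9, -39.7, -0.4, -0.004],
    [9, -39.6, -0.4, -0.004],
    [9.3, -39.6, -0.4, -0.005]
  ]
}}

```text
time_s: 12.45
tool_pos: [0.5047, -0.2984, 0.1624]
tcp_rot: [[-1.0, -0.021, 0.001], [-0.021, 1.0, -0.001], [-0.001, -0.001, -1.0]]
contact_force: [1.1, -0.2, 0.2]
width: 0.7
finger_force: 0.0
```

{"fn": "apply_moves", "kwargs": {
  "commands": [
    [9.5, -39.5, -0.4, -0.005],
    [9.7, -39.5, -0.4, -0.005],
    [10, -39.4, -0.4, -0.005],
    [0, 0, 0, 0],
    [0, 0, 0, 0]
  ]
}}

```text
time_s: 12.95
tool_pos: [0.4786, -0.4163, 0.1628]
tcp_rot: [[-0.999, -0.034, 0.0], [-0.034, 0.999, 0.0], [-0.0, 0.0, -1.0]]
contact_force: [-0.2, 0.7, 0.6]
width: 0.701
finger_force: 0.0
```

```bash
cat > m2.py <<'E'
from h import *
def big(m,roi=None):
    m=m.astype(np.uint8)
    if roi: k=np.zeros_like(m);x0,y0,x1,y1=roi;k[y0:y1,x0:x1]=m[y0:y1,x0:x1];m=k
    return max(cv2.findContours(m,0,1+0*1)[0],key=cv2.contourArea)
def rect(c,q,z):
    r=cv2.minAreaRect((ray(c,q[:,0],z)[:,:2]*1000).astype(np.float32)); return np.round(r[0],1),np.round(r[1],1),round(r[2],1)
def chan(im): I=im.astype(int); return I[...,0],I[...,1],I[...,2]
E
python3 - <<'E'
from m2 import *
plan()
im,c=snap('wrist'); t,ct=snap('top')
R,G,B=chan(t); print('board top',rect(ct,big((R>2.1*G)&(R<130),(300,180,400,330)),.04))
R,G,B=chan(im); q=big((R>120)&(G>100)&(B<70)); print('yellow',cv2.boundingRect(q),rect(c,q,.018))
cv2.imwrite('pics/w8.png',im[...,::-1])
E
```

```text
now [ 478.6 -416.3  162.8] 181.94 t 12.9 w 64.5
board top (array([547.7, -96.3]), array([ 47.4, 196.2]), 89.7)
yellow (273, 173, 80, 110) (array([ 487.4, -422.3]), array([111.5,  77.4]), 2.8)
```

View pics/w8.png

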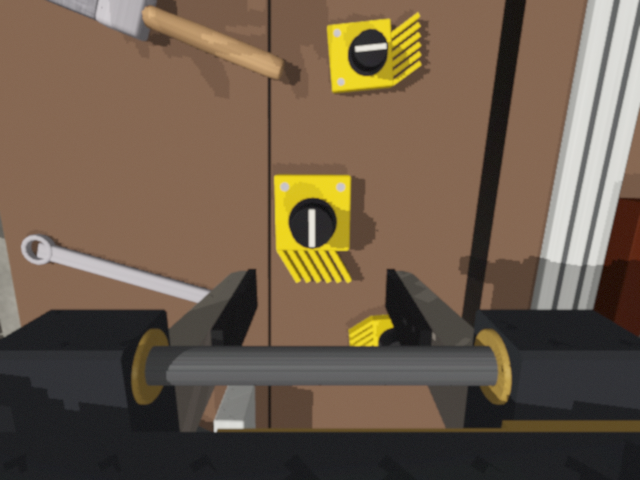

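Wrist view: the large featherboard's knob is at (312,222), the base's near edge runs (275,176)–(351,175), and the small look-alikes are clear of the fingers.

Run:
```python
from m2 import *
im=cv2.imread('pics/w8.png')[...,::-1]; c=viewer.calibration('wrist')
R,G,B=chan(im); q=big((R<70)&(G<70)&(B<70),(280,190,345,250)); (e)=cv2.fitEllipse(q); print(e)
print('knob',ray(c,[e[0]],.05)*1000, ray(c,[[312,222]],.05)*1000)
P=ray(c,[[275,176],[351,175]],.018)*1000; print(P,np.degrees(np.arctan2(*(P[0]-P[1])[:2])))
```

```text
((312.5238952636719, 222.0644073486328), (43.31044006347656, 45.55152893066406), 77.36177825927734)
knob [[ 473.88061893 -422.25197666   50.        ]] [[ 473.83841617 -422.7235555    50.        ]]
[[ 436.55537669 -460.03587326   18.        ]
 [ 433.03820728 -387.34051566   18.        ]] 177.2300577547816
```

```bash
python3 -c "
from h import *
plan((479,-423,30,182),(479,-423,-11,182))"
```

```text
now [ 479.1 -414.9  162.6] 182.07 t 13.1 w 64.4
[[0.1, -2.7, 44.2, 0.0004], [0.1, -2.7, 44.2, 0.0004], [0.1, -2.7, 44.2, 0.0004]]
--
[[-0.0, 0.0, 41.0, 0.0]]
--
```

{"fn": "apply_moves", "kwargs": {
  "commands": [
    [0, -2.5, 44, 0],
    [0, -2.5, 44, 0],
    [0, -2, 44, 0],
    [0, 0, 0, 0]
  ]
}}

```text
time_s: 13.45
tool_pos: [0.4763, -0.4184, 0.0251]
tcp_rot: [[-0.999, -0.037, -0.007], [-0.037, 0.999, 0.007], [0.007, 0.007, -1.0]]
contact_force: [-0.6, 1.4, -0.6]
width: 0.702
finger_force: 0.0
```

{"fn": "apply_moves", "kwargs": {
  "commands": [
    [0, 0, 15, 0],
    [0, 0, 14, 0],
    [0, 0, 8, 0],
    [0, 0, 4, 0],
    [0, 0, 0, 0]
  ]
}}

```text
time_s: 13.95
tool_pos: [0.4794, -0.4229, -0.0107]
tcp_rot: [[-0.999, -0.036, 0.0], [-0.036, 0.999, -0.0], [-0.0, -0.0, -1.0]]
contact_force: [-0.4, -0.5, -0.8]
width: 0.693
finger_force: 0.0
```

{"fn": "apply_moves", "kwargs": {
  "commands": [
    [0, 0, 0, 0],
    [0, 0, 0, 0],
    [0, 0, 0, 0],
    [0, 0, 0, 0],
    [0, 0, 0, 0]
  ],
  "hand": 1,
  "force": 40
}}

```text
time_s: 14.45
tool_pos: [0.4797, -0.4234, -0.0103]
tcp_rot: [[-0.999, -0.036, 0.001], [-0.036, 0.999, -0.001], [-0.001, -0.001, -1.0]]
contact_force: [0.0, -1.2, 2.9]
width: 0.427
finger_force: 40.0
```

```bash
python3 -c "
from h import *
plan((479.5,-423.3,70,182),(621,4,70,89.5),(621,4,-5,89.5),step=40)"
```

```text
now [ 479.7 -423.4  -10.3] 182.06 t 14.4 w 39.3
[[0.1, 0.0, -26.8, 0.0003], [0.1, 0.0, -26.8, 0.0003], [0.1, 0.0, -26.8, 0.0003]]
--
[[-13.0, 35.2, -0.0, 0.1345], [-8.2, 36.6, -0.0, 0.1345], [-3.2, 37.4, -0.0, 0.1345], [1.8, 37.5, -0.0, 0.1345], [6.8, 36.9, -0.0, 0.1345]]
[[11.7, 35.6, -0.0, 0.1345], [16.4, 33.7, -0.0, 0.1345], [20.8, 31.2, -0.0, 0.1345], [24.8, 28.2, -0.0, 0.1345], [28.3, 24.6, -0.0, 0.1345]]
[[31.4, 20.6, -0.0, 0.1345], [33.8, 16.2, -0.0, 0.1345]]
--
[[0.0, 0.0, 37.5, 0.0], [0.0, 0.0, 37.5, 0.0]]
--
```

{"fn": "apply_moves", "kwargs": {
  "commands": [
    [0, 0, -27, 0],
    [0, 0, -27, 0],
    [0, 0, -27, 0]
  ]
}}

```text
time_s: 14.75
tool_pos: [0.4784, -0.422, 0.0701]
tcp_rot: [[-0.999, -0.036, -0.002], [-0.036, 0.999, 0.002], [0.002, 0.002, -1.0]]
contact_force: [-0.2, -0.1, -4.5]
width: 0.428
finger_force: 40.0
```

{"fn": "apply_moves", "kwargs": {
  "commands": [
    [-13, 35.2, 0, 0.1345],
    [-8.2, 36.6, 0, 0.1345],
    [-3.2, 37.4, 0, 0.1345],
    [1.8, 37.5, 0, 0.1345],
    [6.8, 37, 0, 0.1345]
  ]
}}

```text
time_s: 15.25
tool_pos: [0.5376, -0.2427, 0.0695]
tcp_rot: [[-0.801, 0.599, -0.002], [0.599, 0.801, 0.001], [0.002, -0.0, -1.0]]
contact_force: [0.1, 0.8, -3.4]
width: 0.424
finger_force: 40.0
```

{"fn": "apply_moves", "kwargs": {
  "commands": [
    [11.7, 35.6, 0, 0.1345],
    [16.4, 33.7, 0, 0.1345],
    [20.8, 31.2, 0, 0.1345],
    [24.8, 28.2, 0, 0.1345],
    [28.3, 24.6, 0, 0.1345]
  ]
}}

```text
time_s: 15.75
tool_pos: [0.5963, -0.0648, 0.0695]
tcp_rot: [[-0.253, 0.967, -0.002], [0.967, 0.253, 0.0], [0.001, -0.002, -1.0]]
contact_force: [1.0, 0.3, -4.4]
width: 0.428
finger_force: 40.0
```

{"fn": "apply_moves", "kwargs": {
  "commands": [
    [31.4, 20.6, 0, 0.1345],
    [33.8, 16.2, 0, 0.1345],
    [0, 0, 0, 0],
    [0, 0, 0, 0]
  ]
}}

```text
time_s: 16.15
tool_pos: [0.6196, 0.0055, 0.0694]
tcp_rot: [[0.004, 1.0, -0.002], [1.0, -0.004, -0.0], [-0.0, -0.002, -1.0]]
contact_force: [-0.5, -0.6, -4.6]
width: 0.428
finger_force: 40.0
```

Run:
```python
from m2 import *
plan((621,4,-5,89.5))
im,c=snap('wrist'); R,G,B=chan(im); q=big((R>100)&(G>85)&(B<.5*R)); print(cv2.boundingRect(q),rect(c,q,.098))
t,ct=snap('top'); R,G,B=chan(t); q=big((R>100)&(G>85)&(B<.4*R),(280,160,380,260)); print(cv2.boundingRect(q),rect(ct,q,.098),cv2.contourArea(q))
```

```text
now [619.6   5.5  69.4] 89.78 t 16.1 w 39.3
[[-0.7, 0.7, 37.2, 0.0025], [-0.7, 0.7, 37.2, 0.0025]]
--
(247, 193, 149, 86) (array([618.2,  29.2]), array([44.2, 74. ]), 89.7)
(347, 180, 13, 26) (array([627.2, -47.3]), array([25.5, 54.1]), 88.2) 171.0
```

Held, square to within about 0.3°. I'll lower it.

{"fn": "apply_moves", "kwargs": {
  "commands": [
    [0, 1, 30, 0.003],
    [0, 0, 30, 0],
    [0, 0, 16, 0],
    [0, 0, 0, 0]
  ]
}}

```text
time_s: 16.65
tool_pos: [0.6191, 0.0037, -0.0081]
tcp_rot: [[0.011, 1.0, -0.005], [1.0, -0.011, -0.0], [-0.0, -0.005, -1.0]]
contact_force: [-0.1, -0.3, -3.8]
width: 0.424
finger_force: 40.0
```

{"fn": "apply_moves", "kwargs": {
  "commands": [
    [0, 0, 3, 0],
    [0, 0, 0, 0]
  ]
}}

```text
time_s: 16.85
tool_pos: [0.6223, 0.0044, -0.0079]
tcp_rot: [[0.01, 1.0, 0.002], [1.0, -0.01, -0.0], [-0.0, 0.002, -1.0]]
contact_force: [-0.8, -0.5, -4.0]
width: 0.426
finger_force: 40.0
```

Run:
```python
from m2 import *
plan((621,-4,-10,89.5))
im,c=snap('side'); R,G,B=chan(im); q=big((R>100)&(G>85)&(B<.4*R),(330,180,430,280)); print(cv2.boundingRect(q))
x=im[235:265,360:400]; cv2.imwrite('pics/s9.png',cv2.resize(im[190:310,280:480],(800,480),interpolation=cv2.INTER_CUBIC)[...,::-1])
```

```text
now [622.3   4.4  -7.9] 89.4 t 16.9 w 39.2
[[-8.4, -1.3, 2.1, -0.0018]]
--
(348, 235, 42, 29)
```

{"fn": "apply_moves", "kwargs": {
  "commands": [
    [-3, -1, 1.5, 0],
    [-3, 0, 0, 0],
    [0, 0, 0, 0]
  ]
}}

```text
time_s: 17.2
tool_pos: [0.6206, -0.0017, -0.0099]
tcp_rot: [[0.011, 1.0, 0.001], [1.0, -0.011, -0.0], [-0.0, 0.001, -1.0]]
contact_force: [0.2, -0.0, -4.2]
width: 0.426
finger_force: 40.0
```

{"fn": "apply_moves", "kwargs": {
  "commands": [
    [-1, 0, 0, 0],
    [0, 0, 0, 0]
  ]
}}

```text
time_s: 17.4
tool_pos: [0.6205, -0.0024, -0.0102]
tcp_rot: [[0.01, 1.0, 0.0], [1.0, -0.01, -0.0], [-0.0, 0.0, -1.0]]
contact_force: [-0.2, -0.2, -3.4]
width: 0.427
finger_force: 40.0
```

{"fn": "apply_moves", "kwargs": {
  "commands": [
    [-1, 0, 0, 0],
    [0, 0, 0, 0]
  ]
}}

```text
time_s: 17.6
tool_pos: [0.6205, -0.0033, -0.0103]
tcp_rot: [[0.01, 1.0, 0.0], [1.0, -0.01, -0.0], [-0.0, 0.0, -1.0]]
contact_force: [0.1, -0.1, -3.0]
width: 0.431
finger_force: 40.0
```

{"fn": "apply_moves", "kwargs": {
  "commands": [
    [-1, 0, 0, 0],
    [0, 0, 0, 0]
  ]
}}

```text
time_s: 17.8
tool_pos: [0.6205, -0.0043, -0.0103]
tcp_rot: [[0.01, 1.0, 0.0], [1.0, -0.01, 0.0], [0.0, 0.0, -1.0]]
contact_force: [0.1, -0.7, -3.0]
width: 0.428
finger_force: 40.0
```

{"fn": "apply_moves", "kwargs": {
  "commands": [
    [-0.8, 0, 0, 0],
    [0, 0, 0, 0]
  ]
}}

```text
time_s: 18.0
tool_pos: [0.6205, -0.0051, -0.0103]
tcp_rot: [[0.01, 1.0, 0.0], [1.0, -0.01, -0.0], [-0.0, 0.0, -1.0]]
contact_force: [0.6, -0.4, -3.4]
width: 0.427
finger_force: 40.0
```

{"fn": "apply_moves", "kwargs": {
  "commands": [
    [-0.8, 0, 0, 0],
    [0, 0, 0, 0]
  ]
}}

```text
time_s: 18.2
tool_pos: [0.6204, -0.006, -0.0103]
tcp_rot: [[0.01, 1.0, 0.0], [1.0, -0.01, -0.0], [-0.0, 0.0, -1.0]]
contact_force: [-0.1, 1.2, -2.1]
width: 0.428
finger_force: 40.0
```

{"fn": "apply_moves", "kwargs": {
  "commands": [
    [-0.8, 0, 0, 0],
    [0, 0, 0, 0]
  ]
}}

```text
time_s: 18.4
tool_pos: [0.6204, -0.0067, -0.0103]
tcp_rot: [[0.01, 1.0, 0.0], [1.0, -0.01, -0.0], [-0.0, 0.0, -1.0]]
contact_force: [-0.2, 0.9, -3.0]
width: 0.423
finger_force: 40.0
```

Run:
```python
from m2 import *
s=read_state(); print(s['tool_pos'],s['contact_force'])
im,c=snap('side'); cv2.imwrite('pics/s9.png',cv2.resize(im[200:290,330:450],(800,600),interpolation=cv2.INTER_CUBIC)[...,::-1])
```

```text
[ 0.62041042 -0.00674153 -0.01028133] [-0.18769111  0.91600377 -3.04599837]
```

View pics/s9.png

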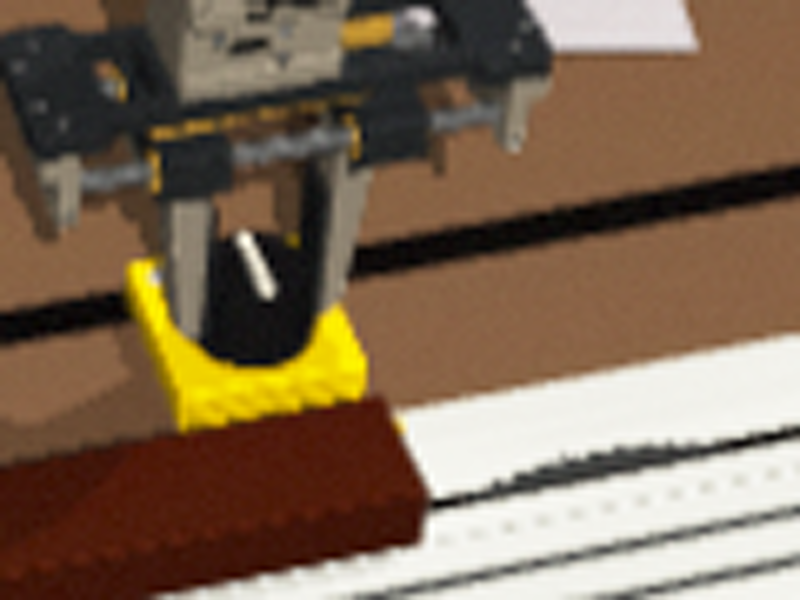

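The featherboard is square and nearly touching the board. Its last tooth just passes the board's end at (398,425), short of the first blade tooth at (495,487).

{"fn": "apply_moves", "kwargs": {
  "commands": [
    [-0.7, 0, 0, 0],
    [0, 0, 0, 0]
  ]
}}

```text
time_s: 18.65
tool_pos: [0.6204, -0.0074, -0.0103]
tcp_rot: [[0.01, 1.0, 0.0], [1.0, -0.01, 0.0], [0.0, 0.0, -1.0]]
contact_force: [-0.4, 0.4, -3.0]
width: 0.427
finger_force: 40.0
```

{"fn": "apply_moves", "kwargs": {
  "commands": [
    [-0.7, 0, 0, 0],
    [0, 0, 0, 0]
  ]
}}

```text
time_s: 18.85
tool_pos: [0.6204, -0.0077, -0.0102]
tcp_rot: [[0.01, 1.0, 0.0], [1.0, -0.01, 0.001], [0.001, 0.0, -1.0]]
contact_force: [-0.0, 3.9, -0.5]
width: 0.424
finger_force: 40.0
```

{"fn": "apply_moves", "kwargs": {
  "commands": [
    [-0.7, 0, 0, 0],
    [0, 0, 0, 0]
  ]
}}

```text
time_s: 19.05
tool_pos: [0.6204, -0.0079, -0.0102]
tcp_rot: [[0.011, 1.0, -0.0], [1.0, -0.011, 0.001], [0.001, -0.0, -1.0]]
contact_force: [-0.9, 7.5, -0.5]
width: 0.429
finger_force: 40.0
```

{"fn": "apply_moves", "kwargs": {
  "commands": [
    [2.2, 0, 0, 0],
    [0, 0, 0.6, 0],
    [0, 0, 0, 0]
  ]
}}

```text
time_s: 19.35
tool_pos: [0.6204, -0.0068, -0.0103]
tcp_rot: [[0.01, 1.0, 0.0], [1.0, -0.01, -0.0], [-0.0, 0.0, -1.0]]
contact_force: [-1.8, 1.4, 5.5]
width: 0.425
finger_force: 40.0
```

{"fn": "apply_moves", "kwargs": {
  "commands": [
    [0, 0, 0, 0],
    [0, 0, 0, 0],
    [0, 0, 0, 0],
    [0, 0, 0, 0]
  ],
  "hand": 0.35
}}

```text
time_s: 19.75
tool_pos: [0.6205, -0.0068, -0.0109]
tcp_rot: [[0.01, 1.0, 0.0], [1.0, -0.01, -0.0], [-0.0, 0.0, -1.0]]
contact_force: [0.5, -0.2, -0.3]
width: 0.648
finger_force: 0.0
```

{"fn": "apply_moves", "kwargs": {
  "commands": [
    [0, 0, -15, 0],
    [0, 0, -35, 0],
    [0, 0, -40, 0],
    [0, 0, -40, 0],
    [0, 0, -40, 0]
  ]
}}

```text
time_s: 20.25
tool_pos: [0.6203, -0.0066, 0.1619]
tcp_rot: [[0.01, 1.0, 0.001], [1.0, -0.01, -0.0], [-0.0, 0.001, -1.0]]
contact_force: [0.6, -0.2, -0.4]
width: 0.653
finger_force: 0.0
```

Run:
```python
from m2 import *
plan((500,222,160,170))
```

```text
now [620.3  -6.6 161.9] 89.41 t 20.2 w 60.0
[[22.7, -12.3, 0.2, -0.1407], [24.2, -9.0, 0.2, -0.1407], [25.2, -5.5, 0.2, -0.1407], [25.8, -1.9, 0.2, -0.1407], [25.8, 1.8, 0.2, -0.1407]]
[[25.3, 5.4, 0.2, -0.1407], [24.3, 8.8, 0.2, -0.1407], [22.8, 12.2, 0.2, -0.1407], [20.9, 15.2, 0.2, -0.1407], [18.5, 18.0, 0.2, -0.1407]]
--
```

{"fn": "apply_moves", "kwargs": {
  "commands": [
    [22.7, -12.3, 0, -0.1407],
    [24.2, -9, 0, -0.1407],
    [25.2, -5.5, 0, -0.1407],
    [25.8, -1.9, 0, -0.1407],
    [25.8, 1.8, 0, -0.1407]
  ]
}}

```text
time_s: 20.75
tool_pos: [0.5597, 0.1085, 0.1603]
tcp_rot: [[-0.643, 0.766, 0.001], [0.766, 0.643, 0.0], [-0.001, 0.001, -1.0]]
contact_force: [-0.3, 0.2, -0.1]
width: 0.65
finger_force: 0.0
```

{"fn": "apply_moves", "kwargs": {
  "commands": [
    [25.3, 5.4, 0, -0.1407],
    [24.3, 8.8, 0, -0.1407],
    [22.8, 12.2, 0, -0.1407],
    [21, 15.2, 0, -0.1407],
    [18.5, 18, 0, -0.1407]
  ]
}}

```text
time_s: 21.25
tool_pos: [0.4994, 0.2229, 0.1603]
tcp_rot: [[-0.986, 0.168, 0.001], [0.168, 0.986, 0.0], [-0.001, 0.001, -1.0]]
contact_force: [0.2, 0.7, 0.5]
width: 0.651
finger_force: 0.0
```

{"fn": "apply_moves", "kwargs": {
  "commands": [
    [0, 0, 0, 0],
    [0, 0, 0, 0]
  ]
}}

```text
time_s: 21.45
tool_pos: [0.5, 0.2222, 0.1599]
tcp_rot: [[-0.985, 0.174, 0.001], [0.174, 0.985, 0.0], [-0.001, 0.0, -1.0]]
contact_force: [-0.5, 0.0, -0.1]
width: 0.648
finger_force: 0.0
```

Run:
```python
from m2 import *
plan()
im,c=snap('wrist'); cv2.imwrite('pics/wb.png',im[...,::-1]); t,ct=snap('top'); cv2.imwrite('pics/tb.png',t[...,::-1])
def bar(im,c,roi,n):
    R,G,B=chan(im); m=(B>1.6*R)&(B>90); q=big(m,roi); print(n,'all',cv2.boundingRect(q),rect(c,q,.016))
    k=np.zeros(m.shape,np.uint8); cv2.drawContours(k,[q],-1,1,-1); v=B[k>0]; print(np.percentile(v,[5,25,50,75,95]))
    for th in (190,215):
        qq=big((B>th)&(k>0)); print(th,cv2.boundingRect(qq),rect(c,qq,.068))
bar(im,c,None,'wrist')
R,G,B=chan(t); q=big((R>100)&(G>85)&(B<.4*R),(270,150,390,270)); print('feather',cv2.boundingRect(q),rect(ct,q,.018))
print('board',rect(ct,big((R>2.1*G)&(R<130),(300,180,400,330)),.04))
```

```text
now [500.  222.2 159.9] 169.95 t 21.4 w 59.6
wrist all (290, 160, 68, 135) (array([509.9, 224.2]), array([ 63.6, 134.8]), 82.1)
[179. 193. 218. 237. 238.]
190 (290, 161, 66, 134) (array([498.1, 223.2]), array([ 52.8, 114.6]), 79.9)
215 (291, 162, 64, 132) (array([498. , 223.3]), array([ 51.1, 112.9]), 79.9)
feather (314, 186, 48, 35) (array([620. , -16.7]), array([108.2,  79.1]), 88.5)
board (array([547.7, -95.7]), array([ 48. , 196.3]), 90.0)
```

Run:
```python
from m2 import *
plan((502,224,0,171))
t=cv2.imread('pics/tb.png')[...,::-1]; ct=viewer.calibration('top'); R,G,B=chan(t)
q=big((B>1.6*R)&(B>90),(200,215,260,300)); k=np.zeros(R.shape,np.uint8); cv2.drawContours(k,[q],-1,1,-1)
# bar band columns per row
for v in range(232,284,6): print(v,B[v,214:254].tolist())
```

```text
now [500.3 221.4 159.6] 169.88 t 21.6 w 59.9
[[-0.3, 0.7, 39.9, -0.0049], [-0.3, 0.7, 39.9, -0.0049], [-0.3, 0.7, 39.9, -0.0049], [-0.3, 0.7, 39.9, -0.0049]]
--
232 [133, 136, 137, 137, 131, 109, 79, 59, 82, 110, 110, 87, 76, 92, 117, 135, 150, 159, 165, 172, 184, 190, 182, 168, 166, 186, 204, 212, 213, 212, 207, 205, 203, 195, 190, 177, 135, 81, 57, 57]
238 [104, 110, 116, 117, 105, 93, 88, 88, 88, 90, 83, 64, 48, 45, 48, 46, 48, 46, 47, 48, 45, 44, 42, 44, 43, 42, 42, 44, 46, 46, 46, 47, 49, 47, 46, 46, 46, 50, 49, 49]
244 [126, 127, 119, 103, 90, 88, 86, 87, 87, 81, 62, 44, 38, 36, 32, 32, 33, 32, 30, 33, 33, 31, 26, 24, 26, 38, 45, 47, 47, 47, 47, 48, 47, 46, 48, 46, 47, 48, 46, 45]
250 [126, 126, 124, 115, 100, 90, 88, 88, 79, 61, 44, 38, 34, 33, 33, 29, 24, 21, 24, 23, 27, 26, 26, 28, 38, 45, 48, 47, 47, 48, 46, 48, 46, 48, 48, 47, 46, 46, 46, 46]
256 [126, 125, 126, 127, 123, 113, 98, 81, 60, 42, 38, 36, 34, 34, 28, 23, 21, 20, 23, 19, 22, 22, 25, 38, 44, 47, 47, 47, 46, 46, 47, 47, 47, 47, 47, 48, 47, 49, 47, 48]
262 [125, 127, 125, 127, 126, 127, 122, 100, 68, 42, 37, 38, 39, 39, 38, 37, 38, 37, 36, 36, 37, 39, 44, 48, 46, 47, 47, 47, 46, 48, 48, 48, 49, 49, 48, 47, 52, 68, 79, 71]
268 [125, 126, 125, 125, 126, 125, 127, 126, 120, 97, 67, 47, 42, 38, 34, 29, 24, 22, 19, 18, 18, 19, 27, 35, 41, 45, 47, 47, 46, 46, 46, 49, 60, 63, 58, 50, 48, 47, 49, 45]
274 [125, 126, 125, 126, 125, 126, 127, 125, 125, 125, 137, 170, 202, 218, 221, 222, 218, 200, 174, 158, 151, 154, 170, 182, 188, 189, 189, 189, 189, 195, 195, 156, 90, 50, 49, 55, 53, 55, 60, 62]
280 [125, 125, 126, 125, 126, 125, 126, 125, 124, 125, 125, 125, 134, 153, 173, 179, 176, 171, 175, 182, 184, 185, 188, 189, 190, 189, 188, 190, 198, 202, 173, 109, 58, 48, 53, 56, 57, 56, 56, 57]
```

{"fn": "apply_moves", "kwargs": {
  "commands": [
    [-0.3, 0.7, 40, -0.005],
    [-0.3, 0.7, 40, -0.005],
    [-0.3, 0.7, 40, -0.005],
    [-0.3, 0.7, 25, -0.005],
    [0, 0, 0, 0]
  ]
}}

```text
time_s: 22.05
tool_pos: [0.4994, 0.2226, 0.0111]
tcp_rot: [[-0.988, 0.156, -0.005], [0.156, 0.988, -0.003], [0.005, -0.003, -1.0]]
contact_force: [-0.9, -0.3, -0.1]
width: 0.652
finger_force: 0.0
```

{"fn": "apply_moves", "kwargs": {
  "commands": [
    [0, 0, 8, 0],
    [0, 0, 7, 0],
    [0, 0, 0, 0]
  ]
}}

```text
time_s: 22.35
tool_pos: [0.5019, 0.2245, -0.0006]
tcp_rot: [[-0.988, 0.154, 0.001], [0.154, 0.988, 0.0], [-0.001, 0.0, -1.0]]
contact_force: [-0.2, -0.6, -0.5]
width: 0.652
finger_force: 0.0
```

{"fn": "apply_moves", "kwargs": {
  "commands": [
    [0, 0, 0, 0],
    [0, 0, 0, 0],
    [0, 0, 0, 0],
    [0, 0, 0, 0],
    [0, 0, 0, 0]
  ],
  "hand": 1,
  "force": 30
}}

```text
time_s: 22.85
tool_pos: [0.5018, 0.2249, -0.0006]
tcp_rot: [[-0.988, 0.154, 0.001], [0.154, 0.988, 0.001], [-0.001, 0.001, -1.0]]
contact_force: [1.0, 0.1, -2.0]
width: 0.255
finger_force: 29.9
```

Run:
```python
from m2 import *
s=read_state(); print(s['finger_force'],s['contact_force'])
plan((502,224,90,171),(495,-60,90,180),step=40)
```

```text
29.944582879543304 [ 1.04970415  0.09009878 -1.99307561]
now [501.8 224.9  -0.6] 171.16 t 22.9 w 23.5
[[-0.1, -0.3, -30.2, 0.001], [-0.1, -0.3, -30.2, 0.001], [-0.1, -0.3, -30.2, 0.001]]
--
[[-4.7, -35.2, -0.0, -0.0196], [-4.0, -35.3, -0.0, -0.0196], [-3.3, -35.4, -0.0, -0.0196], [-2.6, -35.4, -0.0, -0.0196], [-1.9, -35.5, -0.0, -0.0196]]
[[-1.2, -35.5, -0.0, -0.0196], [-0.5, -35.5, -0.0, -0.0196], [0.2, -35.5, -0.0, -0.0196]]
--
```

{"fn": "apply_moves", "kwargs": {
  "commands": [
    [0, 0, -30, 0],
    [0, 0, -30, 0],
    [0, 0, -30, 0]
  ]
}}

```text
time_s: 23.15
tool_pos: [0.5007, 0.2243, 0.0896]
tcp_rot: [[-0.988, 0.153, -0.001], [0.153, 0.988, -0.001], [0.001, -0.001, -1.0]]
contact_force: [1.0, 0.6, -3.2]
width: 0.258
finger_force: 29.9
```

{"fn": "apply_moves", "kwargs": {
  "commands": [
    [-4.8, -40, 0, -0.0196],
    [-4, -40, 0, -0.0196],
    [-3.2, -40, 0, -0.0196],
    [-2.4, -40, 0, -0.0196],
    [-1.6, -40, 0, -0.0196]
  ]
}}

```text
time_s: 23.65
tool_pos: [0.4937, 0.0225, 0.0889]
tcp_rot: [[-0.998, 0.055, -0.001], [0.055, 0.998, -0.0], [0.001, -0.0, -1.0]]
contact_force: [0.3, -0.6, -1.7]
width: 0.257
finger_force: 29.9
```

{"fn": "apply_moves", "kwargs": {
  "commands": [
    [-0.8, -40, 0, -0.0196],
    [0, -40, 0, -0.0196],
    [0.7, -41, 0, -0.0196],
    [0, 0, 0, 0],
    [0, 0, 0, 0]
  ]
}}

```text
time_s: 24.15
tool_pos: [0.4896, -0.0976, 0.0888]
tcp_rot: [[-1.0, -0.0, -0.001], [-0.0, 1.0, 0.0], [0.001, 0.0, -1.0]]
contact_force: [0.1, -0.1, -2.7]
width: 0.258
finger_force: 29.9
```

Run:
```python
from m2 import *
plan((497,-98,42,180))
im,c=snap('wrist'); R,G,B=chan(im); q=big((B>1.5*R)&(B>60)); print(cv2.boundingRect(q)); 
P=ray(c,q[:,0],.09+.016); print('base?',rect(c,q,.106)); print('near edge x',P[:,0].min(), 'cam', )
pts=q[:,0]; top=pts[pts[:,1]<pts[:,1].min()+3]; print(top.min(0),top.max(0),ray(c,[top.min(0),top.max(0)],.106)*1000)
```

```text
now [489.6 -97.6  88.8] 180.0 t 24.1 w 23.8
[[-3.7, -0.2, 23.4, 0.0], [-3.7, -0.2, 23.4, 0.0]]
--
(260, 168, 122, 179)
base? (array([481.1, -96.5]), array([101.7,  63.3]), 0.4)
near edge x 0.4303966384138892 cam
[260 168] [380 170] [[ 430.44031507 -127.87407163  106.        ]
 [ 431.40668918  -66.1728128   106.        ]]
```

{"fn": "apply_moves", "kwargs": {
  "commands": [
    [-3.2, 0, 20, 0],
    [-3.2, 0, 20, 0],
    [0, 0, 6, 0],
    [0, 0, 0, 0]
  ]
}}

```text
time_s: 24.6
tool_pos: [0.4956, -0.0957, 0.0423]
tcp_rot: [[-1.0, -0.004, -0.002], [-0.004, 1.0, 0.001], [0.002, 0.001, -1.0]]
contact_force: [-0.3, 0.3, -3.6]
width: 0.259
finger_force: 29.9
```

{"fn": "apply_moves", "kwargs": {
  "commands": [
    [0, 0, 2, 0],
    [0, 0, 0, 0]
  ]
}}

```text
time_s: 24.8
tool_pos: [0.4969, -0.0967, 0.0416]
tcp_rot: [[-1.0, -0.003, 0.001], [-0.003, 1.0, -0.0], [-0.001, -0.0, -1.0]]
contact_force: [0.3, -0.8, -1.7]
width: 0.258
finger_force: 29.9
```

{"fn": "apply_moves", "kwargs": {
  "commands": [
    [0, 0, 1.5, 0],
    [0, 0, 0, 0]
  ]
}}

```text
time_s: 25.0
tool_pos: [0.4967, -0.097, 0.0399]
tcp_rot: [[-1.0, -0.003, 0.001], [-0.003, 1.0, -0.0], [-0.001, -0.0, -1.0]]
contact_force: [-0.4, 0.1, -2.3]
width: 0.26
finger_force: 29.9
```

{"fn": "apply_moves", "kwargs": {
  "commands": [
    [0, -0.8, 0.8, 0],
    [0, 0, 0, 0]
  ]
}}

```text
time_s: 25.2
tool_pos: [0.4967, -0.0977, 0.0392]
tcp_rot: [[-1.0, -0.002, 0.0], [-0.002, 1.0, 0.0], [-0.0, 0.0, -1.0]]
contact_force: [-1.1, 1.9, 4.2]
width: 0.26
finger_force: 29.9
```

{"fn": "apply_moves", "kwargs": {
  "commands": [
    [0, 0, 0.4, 0],
    [0, 0, 0, 0]
  ]
}}

```text
time_s: 25.4
tool_pos: [0.4968, -0.0977, 0.0392]
tcp_rot: [[-1.0, -0.003, 0.0], [-0.003, 1.0, 0.0], [-0.0, 0.0, -1.0]]
contact_force: [-3.2, 2.5, 9.6]
width: 0.256
finger_force: 29.9
```

{"fn": "apply_moves", "kwargs": {
  "commands": [
    [0, 0, 0, 0],
    [0, 0, 0, 0],
    [0, 0, 0, 0],
    [0, 0, 0, 0]
  ],
  "hand": 0.45
}}

```text
time_s: 25.8
tool_pos: [0.4966, -0.0978, 0.0383]
tcp_rot: [[-1.0, -0.003, 0.0], [-0.003, 1.0, -0.0], [-0.0, -0.0, -1.0]]
contact_force: [0.6, 1.1, -0.1]
width: 0.539
finger_force: 0.0
```

{"fn": "apply_moves", "kwargs": {
  "commands": [
    [0, 0, -12, 0],
    [0, 0, -30, 0],
    [0, 0, -40, 0],
    [0, 0, -40, 0],
    [0, 0, -10, 0]
  ]
}}

```text
time_s: 26.3
tool_pos: [0.4991, -0.0982, 0.1754]
tcp_rot: [[-1.0, -0.003, 0.007], [-0.003, 1.0, -0.001], [-0.007, -0.001, -1.0]]
contact_force: [0.3, 1.2, -1.5]
width: 0.549
finger_force: 0.0
```

Run:
```python
from m2 import *
im,c=snap('wrist'); R,G,B=chan(im); q=big((B>1.5*R)&(B>60)); print('block',cv2.boundingRect(q),rect(c,q,.056))
plan((535,328,165,188),step=48)
```

```text
block (286, 157, 72, 145) (array([505.2, -96.8]), array([136.1,  63.2]), 0.5)
now [498.9 -98.2 174.9] 180.15 t 26.4 w 50.2
[[-4.1, 47.3, 1.1, -0.0152], [-4.9, 47.3, 1.1, -0.0152], [-5.6, 47.2, 1.1, -0.0152], [-6.3, 47.1, 1.1, -0.0152], [-7.0, 47.0, 1.1, -0.0152]]
[[-7.7, 46.9, 1.1, -0.0152], [-8.4, 46.8, 1.1, -0.0152], [-9.1, 46.6, 1.1, -0.0152], [-9.9, 46.5, 1.1, -0.0152]]
--
```

Now the stick.

{"fn": "apply_moves", "kwargs": {
  "commands": [
    [-4, 47.3, 1, -0.015],
    [-5, 47.3, 1, -0.015],
    [-5.6, 47.2, 1, -0.015],
    [-6.3, 47, 1, -0.015],
    [-7, 47, 1, -0.015]
  ]
}}

```text
time_s: 26.85
tool_pos: [0.5158, 0.1406, 0.1643]
tcp_rot: [[-0.997, -0.078, -0.001], [-0.078, 0.997, -0.0], [0.001, -0.0, -1.0]]
contact_force: [0.1, -0.4, -0.4]
width: 0.544
finger_force: 0.0
```

{"fn": "apply_moves", "kwargs": {
  "commands": [
    [-7.7, 46.9, 1, -0.015],
    [-8.4, 46.8, 1, -0.015],
    [-9, 46.6, 1, -0.015],
    [-10, 46.5, 1, -0.015],
    [0, 0, 0, 0]
  ]
}}

```text
time_s: 27.35
tool_pos: [0.5324, 0.3331, 0.1598]
tcp_rot: [[-0.99, -0.141, -0.001], [-0.141, 0.99, 0.001], [0.001, 0.001, -1.0]]
contact_force: [1.0, 0.1, 0.3]
width: 0.55
finger_force: 0.0
```

{"fn": "apply_moves", "kwargs": {
  "commands": [
    [0, 0, 0, 0],
    [0, 0, 0, 0]
  ]
}}

```text
time_s: 27.55
tool_pos: [0.5323, 0.327, 0.1604]
tcp_rot: [[-0.991, -0.137, -0.002], [-0.137, 0.991, -0.001], [0.002, -0.001, -1.0]]
contact_force: [0.1, -0.6, 0.0]
width: 0.55
finger_force: 0.0
```

Run:
```python
from m2 import *
plan()
im,c=snap('wrist'); R,G,B=chan(im); q=big((R>150)&(B<90)&(G>.3*R)&(G<.68*R)); print(cv2.boundingRect(q))
P=ray(c,q[:,0],.016)*1000
k=np.zeros(R.shape,np.uint8); cv2.drawContours(k,[q],-1,1,-1); v,u=np.nonzero(k); A=ray(c,np.c_[u,v],.016)*1000
for s in range(400,680,20):
    e=A[abs(A[:,0]-s)<3,1]
    if len(e): print(s,e.min().round(1),e.max().round(1),e.max()-e.min())
t,ct=snap('top'); R,G,B=chan(t)
k=((R>110)&(B<.4*R)&(G>.3*R)&(G<.65*R)).astype(np.uint8); k[:,:150]=0;k[:,260:]=0;k[:170]=0;k[330:]=0; v,u=np.nonzero(k); A=ray(ct,np.c_[u,v],.016)*1000
print('top',A.min(0),A.max(0),len(A))
q=big((R>100)&(G>85)&(B<.4*R),(270,150,390,270)); print('feather',rect(ct,q,.018))
q=big((B>1.6*R)&(B>90),(300,180,420,330)); print('block',cv2.boundingRect(q),rect(ct,q,.056))
```

```text
now [532.3 327.  160.4] 187.87 t 27.6 w 50.6
(287, 63, 54, 276)
400 279.4 312.1 32.742425952058
420 283.9 320.4 36.46159817428793
440 292.7 329.9 37.19928335211148
460 301.8 335.6 33.824703307698314
480 307.2 337.7 30.550234826767223
500 309.8 340.7 30.864530620931532
520 312.3 343.7 31.434312941990584
540 314.9 346.7 31.745317923566347
560 318.5 349.6 31.04506389982521
580 321.1 351.5 30.453289095967307
600 323.5 354.5 31.011389973720952
620 326.2 357.5 31.279333731708675
640 345.9 360.4 14.468143397178551
660 350.7 352.9 2.12125846905559
top [390.78637367 275.20055223  16.        ] [660.54937174 362.67916846  16.        ] 1228
feather (array([620. , -17.7]), array([110.2,  79.1]), 88.5)
block (361, 226, 32, 56) (array([499.1, -97.2]), array([121.6,  63.8]), 0.5)
```

{"fn": "apply_moves", "kwargs": {
  "commands": [
    [-0.8, 1.5, 40, 0.002],
    [0, 0, 40, 0],
    [0, 0, 40, 0],
    [0, 0, 40, 0],
    [0, 0, 0, 0]
  ]
}}

```text
time_s: 28.15
tool_pos: [0.53, 0.3264, -0.0032]
tcp_rot: [[-0.991, -0.134, -0.007], [-0.134, 0.991, -0.005], [0.008, -0.004, -1.0]]
contact_force: [-0.3, -0.9, -0.9]
width: 0.548
finger_force: 0.0
```

{"fn": "apply_moves", "kwargs": {
  "commands": [
    [0, 0, 12, 0],
    [0, 0, 8, 0],
    [0, 0, 6, 0],
    [0, 0, 3, 0],
    [0, 0, 0, 0]
  ]
}}

```text
time_s: 28.65
tool_pos: [0.5337, 0.3301, -0.0273]
tcp_rot: [[-0.991, -0.135, 0.0], [-0.135, 0.991, 0.0], [-0.0, 0.0, -1.0]]
contact_force: [-0.3, -0.3, 0.1]
width: 0.554
finger_force: 0.0
```

{"fn": "apply_moves", "kwargs": {
  "commands": [
    [0, 0, 2.5, 0],
    [0, 0, 0, 0]
  ]
}}

```text
time_s: 28.85
tool_pos: [0.5336, 0.33, -0.03]
tcp_rot: [[-0.991, -0.135, 0.0], [-0.135, 0.991, 0.0], [-0.0, 0.0, -1.0]]
contact_force: [0.4, 0.8, -0.1]
width: 0.549
finger_force: 0.0
```

{"fn": "apply_moves", "kwargs": {
  "commands": [
    [0, 0, 1.8, 0],
    [0, 0, 0, 0]
  ]
}}

```text
time_s: 29.05
tool_pos: [0.5335, 0.3299, -0.032]
tcp_rot: [[-0.991, -0.135, -0.0], [-0.135, 0.991, -0.0], [0.0, -0.0, -1.0]]
contact_force: [-0.9, 0.2, -0.2]
width: 0.549
finger_force: 0.0
```

{"fn": "apply_moves", "kwargs": {
  "commands": [
    [0, 0, 0, 0],
    [0, 0, 0, 0],
    [0, 0, 0, 0],
    [0, 0, 0, 0],
    [0, 0, 0, 0]
  ],
  "hand": 1,
  "force": 30
}}

```text
time_s: 29.55
tool_pos: [0.5336, 0.33, -0.0319]
tcp_rot: [[-0.991, -0.135, 0.0], [-0.135, 0.991, 0.0], [-0.0, 0.0, -1.0]]
contact_force: [-0.2, -0.2, 0.7]
width: 0.325
finger_force: 30.0
```

{"fn": "apply_moves", "kwargs": {
  "commands": [
    [0, 0, -35, 0],
    [0, 0, -45, 0],
    [0, 0, -45, 0],
    [0, 0, -45, 0],
    [0, 0, 0, 0]
  ]
}}

```text
time_s: 30.05
tool_pos: [0.5371, 0.3321, 0.1448]
tcp_rot: [[-0.991, -0.135, 0.009], [-0.135, 0.991, 0.005], [-0.009, 0.004, -1.0]]
contact_force: [0.3, 0.9, -0.5]
width: 0.324
finger_force: 30.0
```

Run:
```python
from m2 import *
s=read_state(); print(s['finger_force'],s['contact_force'])
plan((545,-226,138,180),step=46)
im,c=snap('wrist'); R,G,B=chan(im); k=((R>120)&(B<90)&(G>.3*R)&(G<.68*R)).astype(np.uint8); v,u=np.nonzero(k); A=ray(c,np.c_[u,v],s['tool_pos'][2]+.031+.016)*1000
for x in range(380,560,20):
    e=A[abs(A[:,0]-x)<4,1]
    if len(e): print(x,e.min().round(1),e.max().round(1))
```

```text
29.998789429664612 [ 0.28227573  0.85228541 -0.51542717]
now [537.1 332.1 144.8] 187.77 t 30.1 w 29.8
[[5.2, -42.6, 0.5, 0.0104], [4.8, -42.7, 0.5, 0.0104], [4.3, -42.7, 0.5, 0.0104], [3.9, -42.8, 0.5, 0.0104], [3.4, -42.8, 0.5, 0.0104]]
[[3.0, -42.8, 0.5, 0.0104], [2.5, -42.9, 0.5, 0.0104], [2.1, -42.9, 0.5, 0.0104], [1.6, -42.9, 0.5, 0.0104], [1.2, -42.9, 0.5, 0.0104]]
[[0.7, -42.9, 0.5, 0.0104], [0.3, -42.9, 0.5, 0.0104], [-0.2, -42.9, 0.5, 0.0104]]
--
420 285.0 321.4
440 293.3 330.0
460 302.2 336.0
480 308.5 338.8
500 311.2 341.5
520 313.9 344.2
540 317.1 347.3
```

{"fn": "apply_moves", "kwargs": {
  "commands": [
    [5, -42.5, 0, 0.0104],
    [4.6, -42.5, 0, 0.0104],
    [4.2, -42.5, 0, 0.0104],
    [3.8, -42.5, 0, 0.0104],
    [3.4, -42.5, 0, 0.0104]
  ]
}}

```text
time_s: 30.6
tool_pos: [0.5355, 0.1145, 0.1362]
tcp_rot: [[-0.997, -0.083, -0.003], [-0.083, 0.997, -0.001], [0.003, -0.0, -1.0]]
contact_force: [0.2, -0.1, -1.3]
width: 0.327
finger_force: 30.0
```

{"fn": "apply_moves", "kwargs": {
  "commands": [
    [3, -42.5, 0, 0.0104],
    [2.5, -42.5, 0, 0.0104],
    [2, -42.5, 0, 0.0104],
    [1.6, -42.5, 0, 0.0104],
    [1.2, -42.5, 0, 0.0104]
  ]
}}

```text
time_s: 31.1
tool_pos: [0.5386, -0.0979, 0.1362]
tcp_rot: [[-1.0, -0.031, -0.003], [-0.031, 1.0, 0.001], [0.003, 0.001, -1.0]]
contact_force: [0.5, -0.5, -2.9]
width: 0.317
finger_force: 30.0
```

{"fn": "apply_moves", "kwargs": {
  "commands": [
    [0.7, -42.5, 0, 0.0104],
    [0.3, -42.5, 0, 0.0104],
    [0, -41, 0, 0.0104],
    [0, 0, 0, 0],
    [0, 0, 0, 0]
  ]
}}

```text
time_s: 31.6
tool_pos: [0.5405, -0.2225, 0.1362]
tcp_rot: [[-1.0, 0.002, -0.003], [0.002, 1.0, 0.001], [0.003, 0.001, -1.0]]
contact_force: [0.7, -0.2, -1.0]
width: 0.318
finger_force: 30.0
```

Run:
```python
from m2 import *
plan((546,-220,-20,180),step=40)
```

```text
now [ 540.5 -222.5  136.2] 179.91 t 31.6 w 29.3
[[-1.4, 0.6, 39.0, -0.0004], [-1.4, 0.6, 39.0, -0.0004], [-1.4, 0.6, 39.0, -0.0004], [-1.4, 0.6, 39.0, -0.0004]]
--
```

{"fn": "apply_moves", "kwargs": {
  "commands": [
    [-1.4, 0, 39, 0],
    [-1.4, 0, 39, 0],
    [-1.4, 0, 39, 0],
    [-1.4, 0, 29, 0],
    [0, 0, 0, 0]
  ]
}}

```text
time_s: 32.1
tool_pos: [0.5437, -0.2192, -0.0123]
tcp_rot: [[-1.0, -0.002, -0.008], [-0.002, 1.0, 0.003], [0.008, 0.003, -1.0]]
contact_force: [-0.3, 1.2, -2.1]
width: 0.324
finger_force: 30.0
```

{"fn": "apply_moves", "kwargs": {
  "commands": [
    [0, 0, 0, 0]
  ]
}}

```text
time_s: 32.2
tool_pos: [0.5469, -0.221, -0.0082]
tcp_rot: [[-1.0, -0.002, -0.002], [-0.002, 1.0, 0.001], [0.002, 0.001, -1.0]]
contact_force: [0.2, -0.1, -1.5]
width: 0.321
finger_force: 30.0
```

{"fn": "apply_moves", "kwargs": {
  "commands": [
    [0, 0, 10, 0],
    [0, 0, 8, 0],
    [0, 0, 0, 0]
  ]
}}

```text
time_s: 32.5
tool_pos: [0.5471, -0.2221, -0.0262]
tcp_rot: [[-1.0, -0.001, -0.0], [-0.001, 1.0, 0.0], [0.0, 0.0, -1.0]]
contact_force: [-0.5, 0.3, -1.6]
width: 0.318
finger_force: 30.0
```

{"fn": "apply_moves", "kwargs": {
  "commands": [
    [0, 0, 2, 0],
    [0, 0, 0, 0]
  ]
}}

```text
time_s: 32.7
tool_pos: [0.5475, -0.2225, -0.0277]
tcp_rot: [[-1.0, -0.0, 0.0], [-0.0, 1.0, -0.0], [-0.0, -0.0, -1.0]]
contact_force: [-0.1, 0.4, -1.1]
width: 0.319
finger_force: 30.0
```

{"fn": "apply_moves", "kwargs": {
  "commands": [
    [0, 0, 2.5, 0],
    [0, 0, 1, 0],
    [0, 0, 0, 0]
  ]
}}

```text
time_s: 33.0
tool_pos: [0.5473, -0.2223, -0.0315]
tcp_rot: [[-1.0, -0.0, -0.0], [-0.0, 1.0, 0.0], [0.0, 0.0, -1.0]]
contact_force: [-0.3, -1.3, -1.7]
width: 0.32
finger_force: 30.0
```

{"fn": "apply_moves", "kwargs": {
  "commands": [
    [0, 0, 0.8, 0],
    [0, 0, 0, 0]
  ]
}}

```text
time_s: 33.2
tool_pos: [0.5475, -0.2224, -0.0319]
tcp_rot: [[-1.0, -0.001, 0.0], [-0.001, 1.0, -0.0], [-0.0, -0.0, -1.0]]
contact_force: [-1.1, 1.2, 2.7]
width: 0.325
finger_force: 30.0
```

{"fn": "apply_moves", "kwargs": {
  "commands": [
    [0, 0, 0, 0],
    [0, 0, 0, 0],
    [0, 0, 0, 0]
  ],
  "hand": 0.61
}}

```text
time_s: 33.5
tool_pos: [0.5475, -0.2224, -0.0322]
tcp_rot: [[-1.0, -0.0, 0.0], [-0.0, 1.0, -0.0], [-0.0, -0.0, -1.0]]
contact_force: [-0.8, -0.0, -0.3]
width: 0.39
finger_force: 0.0
```

{"fn": "apply_moves", "kwargs": {
  "commands": [
    [0, 0, -10, 0],
    [0, 0, -30, 0],
    [0, 0, -40, 0],
    [0, 0, -40, 0],
    [0, 0, -30, 0]
  ]
}}

```text
time_s: 34.0
tool_pos: [0.5481, -0.2226, 0.1211]
tcp_rot: [[-1.0, -0.0, 0.002], [-0.0, 1.0, -0.001], [-0.002, -0.001, -1.0]]
contact_force: [-0.6, -0.2, 0.1]
width: 0.39
finger_force: 0.0
```

```bash
cat > st.py <<'E'
from m2 import *
plan()
im,c=snap('wrist'); R,G,B=chan(im)
q=big((R>120)&(B<90)&(G>.3*R)&(G<.68*R)); k=np.zeros(R.shape,np.uint8); cv2.drawContours(k,[q],-1,1,-1); v,u=np.nonzero(k); A=ray(c,np.c_[u,v],.016)*1000
for x in range(400,690,20):
    e=A[abs(A[:,0]-x)<3,1]
    if len(e): print(x,e.min().round(1),e.max().round(1))
t,ct=snap('top'); R,G,B=chan(t); k=((R>150)&(B<.4*R)&(G>.3*R)&(G<.65*R)).astype(np.uint8); k[:,:390]=0;k[:,470:]=0;k[:150]=0;k[330:]=0; v,u=np.nonzero(k); A=ray(ct,np.c_[u,v],.016)*1000
print('top',A.min(0),A.max(0),len(A))
for x in range(420,690,40):
    e=A[abs(A[:,0]-x)<4,1]
    if len(e): print(x,e.min().round(1),e.max().round(1))
E
python3 st.py
```

```text
now [ 548.1 -222.6  121.1] 180.03 t 34.0 w 35.9
420 -257.3 -222.8
440 -251.4 -216.3
460 -245.2 -210.3
480 -239.7 -208.4
500 -239.1 -208.2
520 -238.5 -207.9
540 -238.7 -208.6
560 -239.0 -208.4
580 -239.2 -208.1
600 -238.5 -207.9
620 -238.7 -207.7
640 -239.0 -208.4
660 -221.8 -208.2
top [ 404.41963693 -249.9967874    16.        ] [ 676.05868274 -206.63268845   16.        ] 1138
420 -244.7 -222.2
460 -242.2 -210.4
500 -237.5 -207.6
540 -237.1 -207.2
580 -229.9 -222.8
620 -234.2 -229.6
660 -222.3 -208.2
```

The stick lies straight with a 25 mm gap to the fence. I'll nudge it closer with shut fingers, pushing at its centre of mass.

{"fn": "apply_moves", "kwargs": {
  "commands": [
    [2.5, -22, 20, 0],
    [2.5, -22, 20, 0],
    [0, 0, 30, 0],
    [0, 0, 30, 0],
    [0, 0, 0, 0]
  ],
  "hand": 1
}}

```text
time_s: 34.6
tool_pos: [0.539, -0.2648, 0.0138]
tcp_rot: [[-1.0, -0.0, -0.007], [-0.0, 1.0, 0.003], [0.007, 0.003, -1.0]]
contact_force: [-0.7, 0.7, -0.2]
width: 0.005
finger_force: 0.0
```

{"fn": "apply_moves", "kwargs": {
  "commands": [
    [0, 0, 30, 0],
    [0, 0, 15, 0],
    [0, 0, 7, 0],
    [0, 0, 0, 0]
  ]
}}

```text
time_s: 35.0
tool_pos: [0.5421, -0.2661, -0.0344]
tcp_rot: [[-1.0, -0.001, -0.001], [-0.001, 1.0, 0.001], [0.001, 0.001, -1.0]]
contact_force: [-0.5, -0.3, 0.7]
width: 0.007
finger_force: 0.0
```

```bash
python3 -c "
from h import *
print(read_state()['contact_force'])
plan((543,-244,-31,180),step=3)"
```

```text
[-0.54041505 -0.2564944   0.73948072]
now [ 542.1 -266.1  -34.4] 180.04 t 35.0 w 0.7
[[-0.1, 2.8, -0.4, 0.0001], [-0.1, 2.8, -0.4, 0.0001], [-0.1, 2.8, -0.4, 0.0001], [-0.1, 2.8, -0.4, 0.0001], [-0.1, 2.8, -0.4, 0.0001]]
[[-0.1, 2.8, -0.4, 0.0001], [-0.1, 2.8, -0.4, 0.0001], [-0.1, 2.8, -0.4, 0.0001]]
--
```

{"fn": "apply_moves", "kwargs": {
  "commands": [
    [0, 2, -4, 0],
    [0, 3, 0, 0],
    [0, 3, 0, 0],
    [0, 2.5, 0, 0],
    [0, 2.5, 0, 0]
  ]
}}

```text
time_s: 35.5
tool_pos: [0.5426, -0.2531, -0.0299]
tcp_rot: [[-1.0, -0.001, 0.0], [-0.001, 1.0, -0.0], [-0.0, -0.0, -1.0]]
contact_force: [-0.0, 0.9, 0.3]
width: 0.005
finger_force: 0.0
```

{"fn": "apply_moves", "kwargs": {
  "commands": [
    [0, 2, 0, 0],
    [0, 2, 0, 0],
    [0, 0, 0, 0]
  ]
}}

```text
time_s: 35.8
tool_pos: [0.5425, -0.2492, -0.0302]
tcp_rot: [[-1.0, -0.001, 0.0], [-0.001, 1.0, -0.0], [-0.0, -0.0, -1.0]]
contact_force: [0.2, -0.1, 0.7]
width: 0.004
finger_force: 0.0
```

```bash
python3 -c "
from h import *
print(read_state()['contact_force'])" && python3 st.py
```

```text
[ 0.19608381 -0.13023639  0.67120037]
now [ 542.5 -249.2  -30.2] 180.04 t 35.8 w 0.3
420 -254.0 -219.6
440 -248.1 -214.1
460 -242.6 -208.4
480 -236.8 -206.2
500 -236.9 -206.2
520 -236.5 -205.8
540 -232.9 -205.8
top [ 404.41963693 -255.60223906   16.        ] [ 676.12025543 -204.59504822   16.        ] 1262
420 -253.6 -219.9
460 -242.0 -210.3
500 -235.2 -207.6
540 -232.6 -214.3
620 -236.3 -206.4
660 -219.9 -205.9
```

{"fn": "apply_moves", "kwargs": {
  "commands": [
    [0, 2.2, 0, 0],
    [0, 2.2, 0, 0],
    [0, 2.2, 0, 0],
    [0, 2.2, 0, 0],
    [0, 2.2, 0, 0]
  ]
}}

```text
time_s: 36.4
tool_pos: [0.5424, -0.2381, -0.0302]
tcp_rot: [[-1.0, -0.001, -0.0], [-0.001, 1.0, 0.0], [0.0, 0.0, -1.0]]
contact_force: [-0.9, 0.0, -0.1]
width: 0.006
finger_force: 0.3
```

{"fn": "apply_moves", "kwargs": {
  "commands": [
    [0, 0, 0, 0],
    [0, -4, 0, 0],
    [0, -8, 0, 0],
    [0, 0, -30, 0],
    [0, 0, -40, 0]
  ]
}}

```text
time_s: 36.9
tool_pos: [0.5407, -0.2504, 0.0387]
tcp_rot: [[-1.0, 0.0, -0.004], [0.0, 1.0, 0.002], [0.004, 0.002, -1.0]]
contact_force: [0.7, -0.7, 0.0]
width: 0.003
finger_force: 0.0
```

{"fn": "apply_moves", "kwargs": {
  "commands": [
    [0, 0, -40, 0],
    [0, 0, -40, 0],
    [0, 0, 0, 0],
    [0, 0, 0, 0]
  ]
}}

```text
time_s: 37.3
tool_pos: [0.543, -0.2512, 0.1207]
tcp_rot: [[-1.0, -0.0, 0.002], [-0.0, 1.0, -0.001], [-0.002, -0.001, -1.0]]
contact_force: [-0.2, -0.3, -0.9]
width: 0.006
finger_force: 0.0
```

```bash
python3 st.py
```

```text
now [ 543.  -251.2  120.7] 180.01 t 37.3 w 0.6
400 -224.3 -214.1
420 -242.3 -208.0
440 -236.5 -201.6
460 -230.6 -195.9
480 -225.3 -194.2
500 -224.9 -194.2
520 -225.4 -194.2
540 -225.0 -193.6
560 -224.6 -193.4
580 -224.2 -193.5
600 -219.3 -193.6
top [ 404.58841743 -242.43366063   16.        ] [ 676.42814522 -192.48624866   16.        ] 1473
420 -242.4 -208.6
460 -232.9 -197.0
500 -226.0 -194.0
540 -218.6 -193.5
580 -213.9 -193.2
620 -222.6 -194.9
660 -208.4 -194.4
```

Parallel, with a 10 mm gap. I'll back the arm off and take a final look.

{"fn": "apply_moves", "kwargs": {
  "commands": [
    [15, -35, -20, 0],
    [20, -40, -20, 0],
    [20, -40, 0, 0],
    [20, -40, 0, 0],
    [20, -40, 0, 0]
  ]
}}

```text
time_s: 37.9
tool_pos: [0.4458, -0.4463, 0.158]
tcp_rot: [[-1.0, -0.001, -0.002], [-0.001, 1.0, 0.002], [0.002, 0.002, -1.0]]
contact_force: [0.6, 0.1, 0.2]
width: -0.002
finger_force: 0.0
```

{"fn": "apply_moves", "kwargs": {
  "commands": [
    [0, 0, 0, 0],
    [0, 0, 0, 0],
    [0, 0, 0, 0]
  ]
}}

```text
time_s: 38.2
tool_pos: [0.4474, -0.4442, 0.1585]
tcp_rot: [[-1.0, -0.001, -0.001], [-0.001, 1.0, 0.002], [0.001, 0.002, -1.0]]
contact_force: [0.4, -0.3, 0.1]
width: 0.001
finger_force: 0.0
```

Run:
```python
from m2 import *
plan()
t,ct=snap('top'); s,cs=snap('side'); R,G,B=chan(t)
print('feather',rect(ct,big((R>100)&(G>85)&(B<.4*R),(270,150,390,270)),.018))
print('board',rect(ct,big((R>2.1*G)&(R<130),(300,180,400,330)),.04))
print('block',rect(ct,big((B>1.6*R)&(B>90),(300,180,420,330)),.056))
cv2.imwrite('pics/fin.png',np.hstack([cv2.resize(t[80:340,240:500],(400,400)),cv2.resize(s[180:380,220:480],(400,400))])[...,::-1])
```

```text
now [ 447.4 -444.2  158.5] 180.04 t 38.2 w 0.1
feather (array([621.1, -17.7]), array([110.2,  76.8]), 88.5)
board (array([605. , -96.5]), array([81.7, 46. ]), 0.2)
block (array([498.9, -97.3]), array([121.5,  64.3]), 0.5)
```

View pics/fin.png

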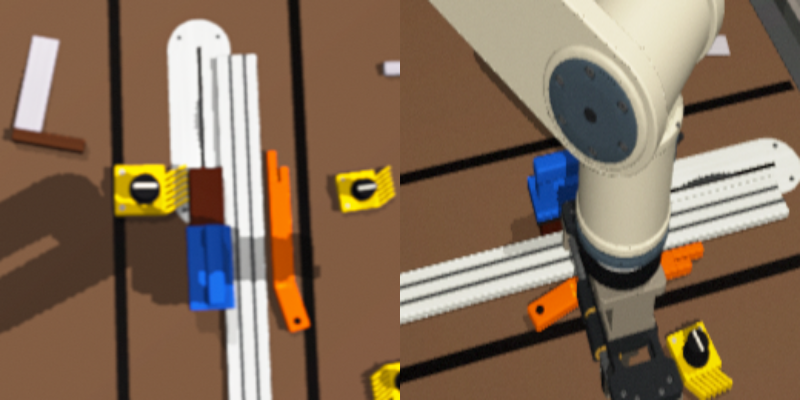

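The final view shows the board on the fence, the featherboard square at (145,190), the block on the near half of the board and the stick right of the fence. I'm handing in.

```bash
python3 -c "
from h import *
print(workorder.close_job())"
```

```text
the job is handed in; nothing more can be done
None
```

I set the saw up as asked and handed the job in at about 38 s; the blade, offcut and try square were not touched, and `close_job()` gave no verdict back.

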